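# Balance a forged bar and mark its balance point

### The arm

A 6-joint arm with a two-finger parallel gripper is mounted at the origin on the work surface. World frame = base frame: x ahead of the robot, y to its left, z up, the work surface at z = 0. Lengths are in m, angles in rad, forces in N, time in s.
With the tool pointing down it reaches from about 0.35 to 0.775 m from the base axis. Payload 7.3 kg.
Tool frame: the origin (TCP) lies midway between the tips of the shut fingers; the grasp point (between the pads) lies robot.grasp_offset behind it (robot.grasp_offset is the distance from the TCP to the grasp point, in m); z points along the fingers, x is the direction in which the jaws open and shut, and the axes are right-handed (so a half turn about z gives the same grasp; the last joint's range is limited). The gripper opens to 92 mm and grips with 3 to 60 N. Pads are 19 mm wide; open, the fingers measure 130 mm over their backs; the gripper's body (75 mm by 190 mm) begins 47 mm behind the grasp point.
Start: joints at [1.004, 0.342, 1.524, -0, 1.275, -0.146], TCP at [0.214, 0.479, 0.2] pointing down, gripper open.
Joint ranges: [-2.53, 2.53], [-0.77, 2.02], [0.04, 2.7], [-1, 4.14], [0.28, 2.66], [-3.11, 3.11]. Speed limits (rad/s): [2.57, 2.57, 3.14, 3.14, 3.14, 3.14].

### API

Orientations are given as [roll, pitch, yaw] about the fixed x, y, z axes, in that order (R = Rz(yaw) Ry(pitch) Rx(roll)).
In Python, from cell import robot gives the robot as it stands. The module is installed in compiled form; this text tells all that it offers.
- The arm moves only by the tool move_arm, never from a script. Its argument "increments" is a list of rows, each a list of 7 numbers: the finger opening in mm, from 0 to 91.8, then the shift along the tool's x, y, z in mm, then the turn, a rotation vector about the tool's x, y, z in rad. A call has 1 to 12 rows; each row shifts and turns the pose as measured when the row begins, along the tool's axes as they then stand; what a row does not reach is not made up. A row lasts 1/8 s, in which the tool goes at most 62.5 mm and 10.7 degrees, less where a joint would pass 70% of its speed; a pose out of reach is approached as far as the arm can. A call is refused whole if a number of a shift passes 62.5 or a number of a turn 0.188, either way. A call with a gripper value outside its range is refused whole. The fingers move at their own pace and stop on an object; "newtons" is the grip in N (left out, the last holds). Time passes only in rows, so rows that do not move let the fingers close. It gives the time, the measured TCP pose, the force and the opening at its end, in the units of the state.
- robot.observe(): the state, without advancing time (a new reading comes with each control period).
- robot.read_camera(name): name is "scene" or "top" or "wrist"; returns a dict with "img" (384x512x3 uint8, red, green, blue), "fx", "fy", "cx", "cy" (pixels), "T" (4x4, takes a point from camera to world coordinates). Camera axes: x right, y down, z forward; pixel columns grow to the right and rows downward; lengths in m; the calibration is good to about 2 mm. The wrist camera is an equidistant fisheye: a pixel r from the principal point sees the ray r / f radians off the axis. A picture is of the moment at which its call begins. There is no depth.
- robot.hand_in(): hands the job in, once; it reports no verdict.
Trained networks look in the newest picture that a camera, given by its name, has taken for a name from the list of things; names that differ only in an ending like _2 or _b are one class to them, and where a whole thing is asked for, a point or a joint stands for the part that bears it (a point fixed in the world has none). Each returns a list of dicts, best first, with "conf" (0 to 1); they miss things now and then, are a little off and sometimes report something else, mostly with a low value. They report only what shows in the picture. A call takes as long as a camera call. They do not tell look-alikes from the thing itself.
- robot.look_for(thing, camera): "rect" ([left, top, width, height] in pixels, round what is visible of it).
The state is a dict: "time": time; "qpos": joint angles; "qvel": joint speeds; "joint_efforts": joint torques, N m; "tool_pos": TCP position; "tool_rot": TCP orientation; "contact_force": force on the tool from outside, world axes, zero at the start; "torque": the same for the moment, N m; "opening": finger opening in m.
Only numpy, scipy, OpenCV 4.12 (cv2) and the standard library are available. Lean on these libraries where they do the work, as an engineer would, in place of code of your own. Each camera call takes 0.05 s, during which the arm holds its last target.

### The job

The hanging eye of this forged finial bar must sit at its balance point. Slide the bar along the rocking cradle until it balances level on the knife edge and let go of it; then set the marker saddle astride the bar, right over the knife edge, and leave everything resting there.

Things in the scene. Friction and masses are not known exactly. Their poses are not given: they have to be found in the camera images.
- edge (a point): Middle of the knife edge on the fixed balancing stand (grey foot 90 x 190 mm, 12 mm thick). The edge is 75 mm long, level, 64 mm above the bench; its ends show on both sides of the cradle. x along the edge (across the bar), y along the cradle towards the bar's ball end, z up.
- cradle (a joint): Tilt of the cradle, a flat steel strip (160 mm along y, 30 wide, 6 thick, no lips) rocking on the knife edge; level, its top is 70 mm above the bench. 0 = level, positive = ball side down, stops at +-0.16 rad. Soft springs level it: with the bar on, it tilts about 0.07 rad per 10 mm the balance point is off the edge. Starts tipped to the ball side.
- bar_mid (a point): Dark steel bar lying loose on the cradle, 0.75 kg: flat shaft 280 mm long, 20 wide, 10 thick, a 42 mm ball on one end (centre 158 mm from here). Point: centre of the shaft, half-way up (75 mm above the bench when level). y along the shaft to the ball, z up. It balances 65 mm from here towards the ball, 75 mm short of the shaft's ball end. A bar with a smaller ball, on the bench, is not meant.
- marker_mid (a point): Marker saddle, bare steel, 60 g, loose: upside-down U on two legs, upright tab on top. 36 mm high, 40 across (x), 24 long (y); legs 8 deep, 30 apart inside, so it drops over the bar until its 4 mm top plate lies on it. Tab: upper 24 mm, 10 thick (x), 22 long (y). Point: centre, 18 mm above its feet (90 above the bench when seated). y goes along the bar, either way round.
There are look-alikes about, which are no part of the job. What is shaped like the part that bears marker_mid but pink or yellow is not meant.

How it is judged:
On the way:
1. the bar has been let go and lies balanced on the knife edge, cradle level within 6 degrees, with the marker saddle still off it (value of joint cradle between -0.105 and 0.105 rad and y of bar_mid in the frame of edge between -0.085 and -0.045 m and z of bar_mid in the frame of edge between -0.003 and 0.025 m and contact force between the fingers and anything else below 0.1 N and distance between marker_mid and edge above 0.06 m), for 0.3 s.
At the end, for the whole second after the job is handed in: The bar lies at rest on the cradle, balanced: cradle level within 0.105 rad (6 degrees) and the bar's balance point within 20 mm of the knife edge; the marker saddle sits down astride the bar, upright, its centre within 15 mm of the knife edge along the bar (and within 20 mm of its middle across) (value of joint cradle between -0.105 and 0.105 rad and y of bar_mid in the frame of edge between -0.085 and -0.045 m and z of bar_mid in the frame of edge between -0.003 and 0.025 m and y of marker_mid in the frame of edge between -0.015 and 0.015 m and x of marker_mid in the frame of edge between -0.02 and 0.02 m and z of marker_mid in the frame of edge between 0.021 and 0.03 m and angle between marker_mid's own z axis and vertical below 0.2 rad and velocity of joint cradle between -0.1 and 0.1 rad/s); the robot touches nothing.
It also fails if it takes over 48 s, if anything falls off the work surface, if the arm or the gripper's body presses on something with over 40 N, if the wrist force passes 120 N, or if a joint passes its speed limit or range.

## Working session

There is one attempt and no reset: what is moved stays moved. The work goes in short steps, Python scripts to look and compute and a tool call to move; the robot and the scene stay as the last step left them, time stands still between calls to the robot, and variables do not carry over. Pictures are saved under pics/ and viewed, and the job is handed in when it is done.

Besides the shell and the picture viewer there is one more tool, called as a command line: name --pt "numbers of a row" for each row, then --argument value for the rest. move_arm: Moves the arm, as the interface text tells. Its arguments: {"type":"object","properties":{"increments":{"type":"array"},"newtons":{"type":"number"}},"required":["increments"]}

```bash
mkdir -p pics
cat > h.py <<'E'
import numpy as np,cv2
from cell import robot
def snap(cam,fn):
    c=robot.read_camera(cam); cv2.imwrite('pics/'+fn,c['img'][:,:,::-1]); return c
def ray(c,u,v,fish=False):
    x=(u-c['cx'])/c['fx'];y=(v-c['cy'])/c['fy']
    if fish:
        r=np.hypot(x,y); d=np.array([np.sin(r)*x/max(r,1e-9),np.sin(r)*y/max(r,1e-9),np.cos(r)])
    else: d=np.array([x,y,1.]); d/=np.linalg.norm(d)
    T=np.array(c['T']); return T[:3,3],T[:3,:3]@d
def atz(c,u,v,z,fish=False):
    o,d=ray(c,u,v,fish); return o+d*(z-o[2])/d[2]
def tri(rs):
    A=np.zeros((3,3));b=np.zeros(3)
    for o,d in rs:
        P=np.eye(3)-np.outer(d,d);A+=P;b+=P@o
    p=np.linalg.solve(A,b); return p,[np.linalg.norm((np.eye(3)-np.outer(d,d))@(p-o)) for o,d in rs]
def proj(c,p,fish=False):
    T=np.array(c['T']);q=T[:3,:3].T@(np.array(p)-T[:3,3])
    if fish:
        r=np.hypot(q[0],q[1]);t=np.arctan2(r,q[2]);return c['cx']+c['fx']*t*q[0]/r,c['cy']+c['fy']*t*q[1]/r
    return c['cx']+c['fx']*q[0]/q[2],c['cy']+c['fy']*q[1]/q[2]
E
python3 - <<'E'
from h import *
o=robot.observe();print({k:np.round(v,3) for k,v in o.items()},robot.grasp_offset)
for cam in ['scene','top','wrist']:
    c=snap(cam,cam+'1.png');print(cam,np.round(c['T'],3),c['fx'],c['cx'],c['cy'])
    for t in ['cradle','bar_mid','marker_mid','edge']:
        try: print(t,[(np.round(r['rect']),round(r['conf'],2)) for r in robot.look_for(t,cam)])
        except Exception as e: print(t,e)
E
```

```text
{'time': np.float64(0.0), 'qpos': array([ 1.004,  0.343,  1.525, -0.   ,  1.275, -0.146]), 'qvel': array([ 0.   ,  0.   ,  0.   , -0.002,  0.   , -0.   ]), 'joint_efforts': array([-1.0000e-03, -4.3125e+01, -2.4421e+01,  7.2000e-02,  5.6000e-02,
       -0.0000e+00]), 'tool_pos': array([0.214, 0.479, 0.199]), 'tool_rot': array([-3.141e+00,  2.000e-03,  1.150e+00]), 'contact_force': array([-0.436, -0.359, -0.24 ]), 'torque': array([ 0.028, -0.006, -0.007]), 'opening': np.float64(0.092)} 0.0188
scene [[ 0.206  0.69  -0.694  1.177]
 [ 0.978 -0.155  0.137 -0.218]
 [-0.013 -0.707 -0.707  0.648]
 [ 0.     0.     0.     1.   ]] 462.24226323602016 260.0156131711773 184.9974019220524
cradle [(array([285., 140.,  82.,  10.]), 0.62)]
bar_mid [(array([242., 131., 160.,  21.]), 0.75)]
marker_mid [(array([262., 248.,  23.,  21.]), 0.9), (array([242., 190.,  25.,  25.]), 0.89), (array([288., 212.,  21.,  24.]), 0.88), (array([172., 205.,  20.,  28.]), 0.68), (array([202., 185.,  18.,  25.]), 0.56)]
edge [(array([274., 143., 100.,  49.]), 0.61)]
top [[ 0.002 -0.985  0.173  0.513]
 [-1.    -0.007 -0.027 -0.089]
 [ 0.028 -0.173 -0.985  0.721]
 [ 0.     0.     0.     1.   ]] 441.6170112734657 245.76475978525596 185.12683977853177
cradle [(array([ 90., 246., 108.,  21.]), 0.77)]
bar_mid [(array([ 36., 240., 220.,  31.]), 0.91)]
marker_mid [(array([204., 154.,  15.,  25.]), 0.85), (array([238., 195.,  24.,  25.]), 0.82), (array([287., 214.,  15.,  30.]), 0.8), (array([326., 193.,  23.,  26.]), 0.78), (array([230., 118.,  29.,  17.]), 0.73)]
edge [(array([ 90., 228., 120.,  58.]), 0.55)]
wrist [[ 0.409  0.876  0.256  0.146]
 [ 0.912 -0.393 -0.115  0.509]
 [ 0.     0.281 -0.96   0.384]
 [ 0.     0.     0.     1.   ]] 297.3186396354542 259.8653376110397 191.42259133869607
cradle []
bar_mid []
marker_mid []
edge []
```

Run:
```python
import cv2
a=cv2.imread('pics/scene1.png');b=cv2.imread('pics/top1.png')
cv2.imwrite('pics/s1c.png',cv2.resize(a[100:300,150:420],None,fx=2.9,fy=2.9,interpolation=cv2.INTER_CUBIC))
cv2.imwrite('pics/t1c.png',cv2.resize(b[100:300,20:370],None,fx=2.25,fy=2.25,interpolation=cv2.INTER_CUBIC))
```

```text
(no output)
```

View pics/s1c.png

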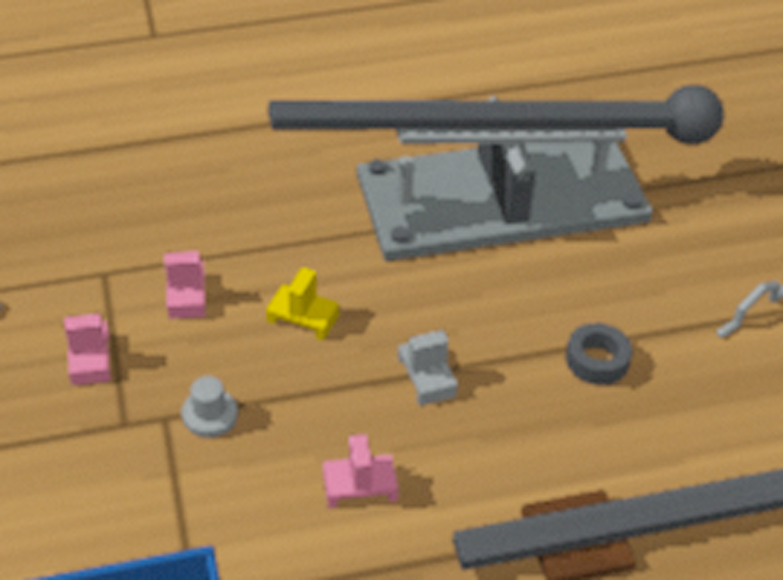

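View pics/t1c.png

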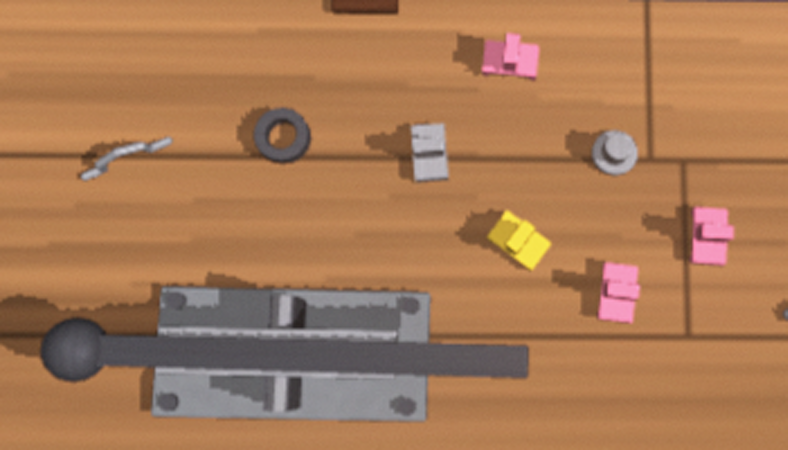

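View pics/top1.png

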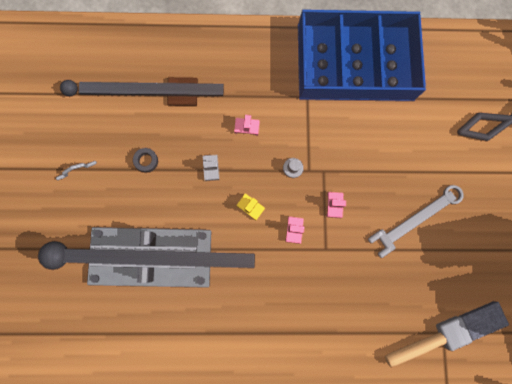

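View pics/scene1.png

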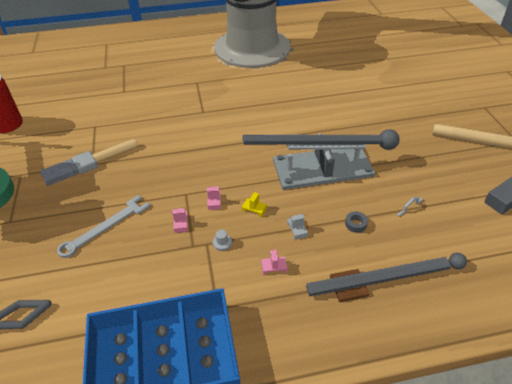

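The grey steel saddle is at top (210,168) and scene (298,226). The bar with the big ball lies on the stand, with its ball at top (53,255). Next I'll triangulate these points.

Run:
```python
from h import *
s=robot.read_camera('scene');t=robot.read_camera('top')
S=lambda x,y:(150+x/2.9-.0,100+y/2.9);Tt=lambda x,y:(20+x/2.25,100+y/2.25)
def both(n,a,b):
    p,e=tri([ray(s,*S(*a)),ray(t,*Tt(*b))]);print(n,np.round(p,4),np.round(e,4))
both('ball',(693,114),(74,349))
both('tailend',(271,114),(528,361))
both('marker tab top mid',(428,340),(429,153))
for c in [(161,288),(430,292),(425,420),(153,415)]: print('foot',np.round(atz(t,*Tt(*c),.012),4))
for c in [(360,170),(388,255),(651,215),(622,140)]: print('footS',np.round(atz(s,*S(*c),.012),4))
for c in [(413,125),(443,123),(447,179),(416,182)]: print('mk',np.round(atz(t,*Tt(*c),.012),4))
for c in [(287,295),(287,405)]: print('edge ends?',np.round(atz(t,*Tt(*c),.064),4))
b=cv2.imread('pics/top1.png');cv2.imwrite('pics/t1d.png',cv2.resize(b[215:300,30:265],None,fx=3.4,fy=3.4,interpolation=cv2.INTER_CUBIC))
cv2.imwrite('pics/t1e.png',cv2.resize(b[140:200,180:240],None,fx=8,fy=8,interpolation=cv2.INTER_CUBIC))
```

```text
ball [0.5232 0.1768 0.0533] [0.0002 0.0002]
tailend [ 0.516  -0.1181  0.1012] [0.0012 0.0012]
marker tab top mid [ 0.6622 -0.0509  0.0283] [0.0016 0.0016]
foot [0.5664 0.1356 0.012 ]
foot [ 0.5644 -0.0539  0.012 ]
foot [ 0.4756 -0.0519  0.012 ]
foot [0.4789 0.1357 0.012 ]
footS [ 0.4841 -0.0501  0.012 ]
footS [ 0.5709 -0.0512  0.012 ]
footS [0.5728 0.1335 0.012 ]
footS [0.4941 0.1427 0.012 ]
mk [ 0.6862 -0.0396  0.012 ]
mk [ 0.6879 -0.0615  0.012 ]
mk [ 0.6462 -0.065   0.012 ]
mk [ 0.6438 -0.0426  0.012 ]
edge ends? [0.5583 0.037  0.064 ]
edge ends? [0.4877 0.0342 0.064 ]
```

View pics/t1d.png

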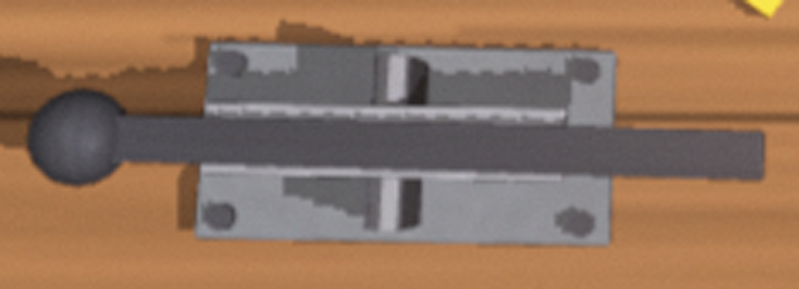

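View pics/t1e.png

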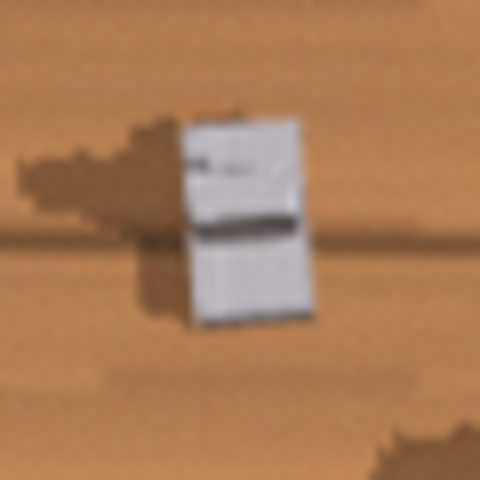

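```bash
cat >> h.py <<'E'
from scipy.spatial.transform import Rotation as Ro
def plan(pos,rpy,n,op=91.8):
    o=robot.observe();p=np.array(o['tool_pos']);R=Ro.from_euler('xyz',o['tool_rot']);Rt=Ro.from_euler('xyz',rpy)
    rv=(R.inv()*Rt).as_rotvec(); rows=[]
    for i in range(n):
        step=(np.array(pos)-p)/(n-i)
        # pose target rel
        sh=np.round(R.inv().apply(step)*1000,1); tr=np.round(rv/n,3)
        rows.append([op,*map(float,sh),*map(float,tr)])
        p=p+R.apply(sh/1000);R=R*Ro.from_rotvec(tr)
    print(rows); return rows
E
python3 - <<'E'
from h import *
plan([.52,-.03,.25],[np.pi,0,0],12)
E
```

```text
[[91.8, -28.3, 40.6, -4.2, -0.0, -0.0, 0.096], [91.8, -24.3, 43.1, -4.2, -0.0, -0.0, 0.096], [91.8, -20.1, 45.2, -4.1, -0.0, -0.0, 0.096], [91.8, -15.6, 47.0, -4.2, -0.0, -0.0, 0.096], [91.8, -11.1, 48.2, -4.1, -0.0, -0.0, 0.096], [91.8, -6.4, 49.1, -4.2, -0.0, -0.0, 0.096], [91.8, -1.7, 49.5, -4.1, -0.0, -0.0, 0.096], [91.8, 3.1, 49.4, -4.2, -0.0, -0.0, 0.096], [91.8, 7.8, 48.9, -4.1, -0.0, -0.0, 0.096], [91.8, 12.5, 47.9, -4.2, -0.0, -0.0, 0.096], [91.8, 17.0, 46.4, -4.1, -0.0, -0.0, 0.096], [91.8, 21.3, 44.6, -4.2, -0.0, -0.0, 0.096]]
```

move_arm --pt "91.8 -28 41 -4 0 0 0.096" --pt "91.8 -24 43 -4 0 0 0.096" --pt "91.8 -20 45 -4 0 0 0.096" --pt "91.8 -16 47 -4 0 0 0.096" --pt "91.8 -11 48 -4 0 0 0.096" --pt "91.8 -6 49 -4 0 0 0.096" --pt "91.8 -2 50 -4 0 0 0.096" --pt "91.8 3 50 -4 0 0 0.096" --pt "91.8 8 49 -4 0 0 0.096" --pt "91.8 12 48 -4 0 0 0.096" --pt "91.8 17 46 -4 0 0 0.096" --pt "91.8 21 45 -4 0 0 0.096"

```text
time: 2.35
tool_pos: [0.5206, -0.0485, 0.2508]
tool_rot: [-3.139, -0.006, -0.034]
contact_force: [-0.0, -0.1, 0.2]
opening: 0.0918
```

Run:
```python
from h import *
c=snap('wrist','w2.png');o=robot.observe();print(o['time'],np.round(o['tool_pos'],4),np.round(o['tool_rot'],3),np.round(c['T'],3),c['fx'])
a=cv2.imread('pics/w2.png');cv2.imwrite('pics/w2b.png',cv2.resize(a,(800,600),interpolation=cv2.INTER_CUBIC))
for t in ['cradle','bar_mid','marker_mid']: print(t,[(np.round(r['rect']),round(r['conf'],2)) for r in robot.look_for(t,'wrist')])
```

```text
2.4 [ 0.5233 -0.0539  0.2508] [ 3.14  -0.008 -0.041] [[ 0.999 -0.035 -0.004  0.523]
 [-0.035 -0.96  -0.278  0.026]
 [ 0.006  0.278 -0.961  0.435]
 [ 0.     0.     0.     1.   ]] 297.3186396354542
cradle [(array([245.,  35.,  22., 126.]), 0.68)]
bar_mid [(array([240.,   3.,  34., 229.]), 0.61)]
marker_mid [(array([301., 189.,  29.,  25.]), 0.88), (array([386., 181.,  22.,  24.]), 0.75), (array([342., 151.,  26.,  19.]), 0.74), (array([277., 241.,  27.,  18.]), 0.58)]
```

View pics/w2b.png

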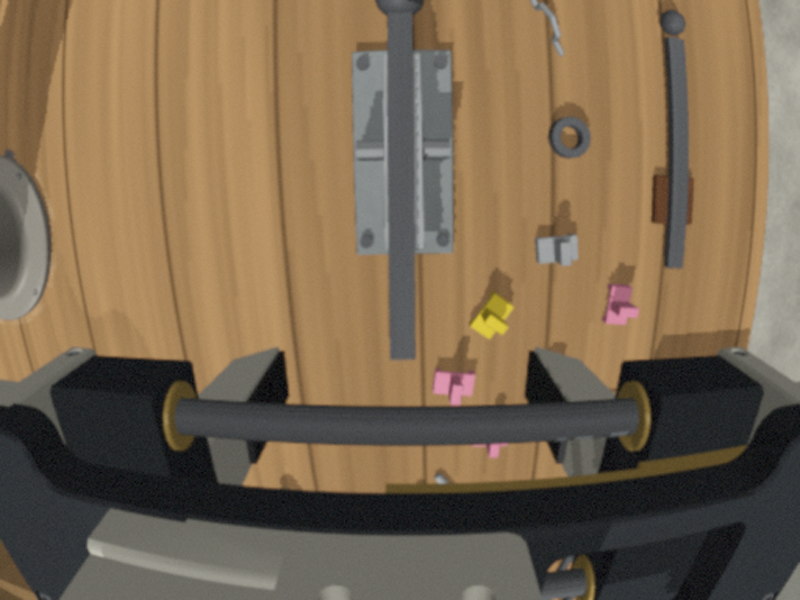

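Run:
```python
from h import *
c=snap('wrist','w3.png');a=cv2.imread('pics/w3.png')
cv2.imwrite('pics/w3c.png',cv2.resize(a[25:170,220:300],None,fx=4.1,fy=4.1,interpolation=cv2.INTER_CUBIC))
cv2.imwrite('pics/w3m.png',cv2.resize(a[140:175,335:375],None,fx=14,fy=14,interpolation=cv2.INTER_CUBIC))
o=robot.observe();print(o['time'],np.round(o['tool_pos'],4),np.round(o['tool_rot'],3))
```

```text
2.6 [ 0.5195 -0.0465  0.2502] [-3.139 -0.004 -0.03 ]
```

View pics/w3c.png

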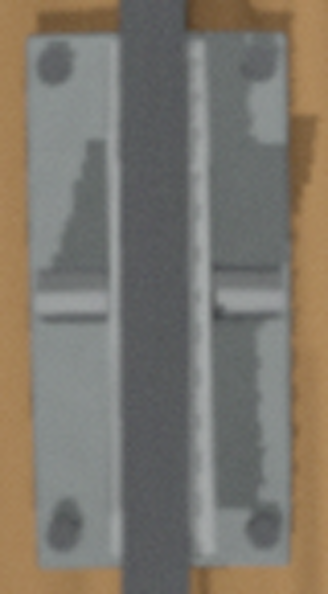

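View pics/w3m.png

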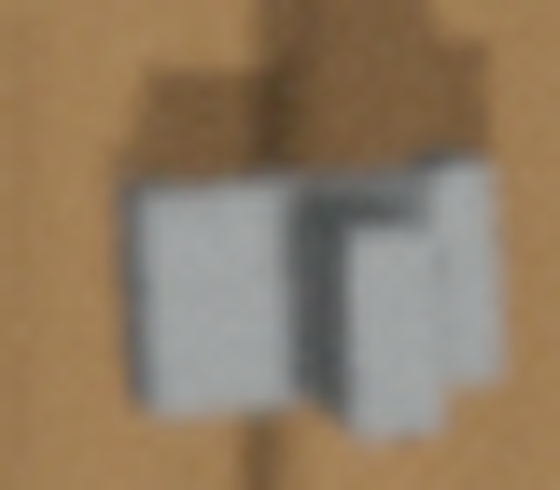

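Run:
```python
from h import *
c=robot.read_camera('wrist');s=robot.read_camera('scene');t=robot.read_camera('top')
W=lambda x,y:(220+x/4.1,25+y/4.1)
for q in [(35,291),(283,290)]: print('edge',np.round(atz(c,*W(*q),.064,True),4))
for q in [(27,37),(288,35),(291,565),(41,565)]: print('foot',np.round(atz(c,*W(*q),.012,True),4))
M=lambda x,y:(335+x/14,140+y/14)
mk=[(140,185),(150,412),(500,385),(490,160)]
for q in mk: print('mk plate z.016',np.round(atz(c,*M(*q),.016,True),4))
tab=[(350,220),(350,435),(445,430),(430,210)]
for q in tab: print('tab z.036',np.round(atz(c,*M(*q),.036,True),4))
# tab top center tri: wrist + scene + top
q=M(395,325)
print(tri([ray(c,*q,True),ray(t,20+429/2.25,100+152/2.25)]))
print(tri([ray(c,*q,True),ray(s,150+427/2.9,100+337/2.9)]))
b=cv2.imread('pics/w3.png')
for nm,p in {'tail':(.5205,-.118,.1)}.items(): print(nm,proj(c,p,True))
# tail end wrist big(401,358)->
q=(401*.64,357*.64); print('tail w/top',tri([ray(c,*q,True),ray(t,20+528/2.25,100+361/2.25)]),'w/scene',tri([ray(c,*q,True),ray(s,150+271/2.9,100+112/2.9)]))
o=robot.observe();print(o['time'],np.round(o['tool_pos'],4),np.round(o['tool_rot'],3))
```

```text
edge [0.4852 0.0441 0.064 ]
edge [0.5597 0.0421 0.064 ]
foot [0.4802 0.1371 0.012 ]
foot [0.5696 0.1351 0.012 ]
foot [ 0.5662 -0.0527  0.012 ]
foot [ 0.4779 -0.0499  0.012 ]
mk plate z.016 [ 0.646  -0.0391  0.016 ]
mk plate z.016 [ 0.6479 -0.0635  0.016 ]
mk plate z.016 [ 0.688  -0.0611  0.016 ]
mk plate z.016 [ 0.6856 -0.0366  0.016 ]
tab z.036 [ 0.6627 -0.0396  0.036 ]
tab z.036 [ 0.6637 -0.0619  0.036 ]
tab z.036 [ 0.6742 -0.0615  0.036 ]
tab z.036 [ 0.6714 -0.0386  0.036 ]
(array([ 0.66311451, -0.05127574,  0.04047598]), [np.float64(0.0036092572101481405), np.float64(0.0036092572101481626)])
(array([ 0.66746768, -0.05094642,  0.03694263]), [np.float64(0.0006991008483304868), np.float64(0.0006991008483305156)])
tail (np.float64(261.3936688609002), np.float64(229.8531110424365))
tail w/top (array([ 0.51520047, -0.11970953,  0.09140635]), [np.float64(0.0006321779209384577), np.float64(0.0006321779209385915)]) w/scene (array([ 0.51452367, -0.11610701,  0.10095487]), [np.float64(0.000551419162382354), np.float64(0.0005514191623823245)])
2.75 [ 0.5195 -0.0457  0.2507] [-3.139 -0.005 -0.028]
```

The edge ends measure 74.5 mm apart, which matches the given 75 mm. The edge middle is at (0.5225, 0.043). Bar_mid is at y≈0.021, so the bar must move about -42 mm in y. I'll grip the tail off the cradle, at y≈-0.07.

move_arm --pt "91.8 -1 6 40 0 0 0" --pt "91.8 -1 6 45 0 0 0" --pt "91.8 -1 6 45 0 0 0" --pt "91.8 0 6 35 0 0 0" --pt "91.8 0 0 5 0 0 0" --pt "91.8 0 0 0 0 0 0"

```text
time: 3.5
tool_pos: [0.5179, -0.064, 0.0802]
tool_rot: [-3.14, -0.013, -0.017]
contact_force: [-1.1, 0.5, 0.2]
opening: 0.0921
```

Run:
```python
from h import *
c=snap('wrist','w4.png');o=robot.observe();print(o['time'],np.round(o['tool_pos'],4),np.round(o['tool_rot'],3))
a=cv2.imread('pics/w4.png');cv2.imwrite('pics/w4b.png',cv2.resize(a,(800,600),interpolation=cv2.INTER_CUBIC))
```

```text
3.55 [ 0.5181 -0.0641  0.0805] [-3.14  -0.013 -0.017]
```

View pics/w4b.png

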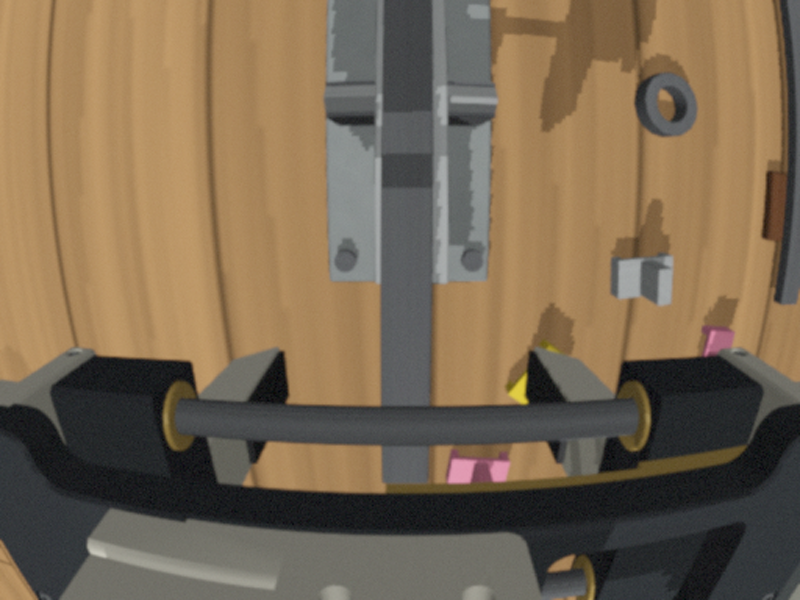

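move_arm --pt "91.8 -1 5 7 0 0 0.01" --pt "50 0 0 0 0 0 0" --pt "15 0 0 0 0 0 0" --pt "15 0 0 0 0 0 0" --pt "15 0 0 0 0 0 0" --pt "15 0 0 0 0 0 0" --newtons 12

```text
time: 4.3
tool_pos: [0.5191, -0.0695, 0.0765]
tool_rot: [3.141, -0.019, -0.028]
contact_force: [-0.7, 0.6, -0.7]
opening: 0.0461
```

move_arm --pt "15 -1 0 2 0 0.01 0" --pt "15 0 0 0 0 0 0" --pt "15 0 0 0 0 0 0" --pt "15 0 0 0 0 0 0" --pt "15 0 0 0 0 0 0" --newtons 12

```text
time: 4.92
tool_pos: [0.518, -0.0695, 0.0742]
tool_rot: [3.142, -0.03, -0.027]
contact_force: [-0.9, 1.1, 0.3]
opening: 0.015
```

Run:
```python
from h import *
c=snap('wrist','w5.png');o=robot.observe();print(o['time'],np.round(o['tool_pos'],4),np.round(o['tool_rot'],3),o['opening'])
a=cv2.imread('pics/w5.png');cv2.imwrite('pics/w5b.png',cv2.resize(a,(800,600),interpolation=cv2.INTER_CUBIC))
c=snap('scene','s5.png')
a=cv2.imread('pics/s5.png');cv2.imwrite('pics/s5b.png',cv2.resize(a[60:220,200:420],None,fx=3.6,fy=3.6,interpolation=cv2.INTER_CUBIC))
```

```text
4.975 [ 0.518  -0.0695  0.0742] [ 3.142 -0.03  -0.027] 0.014983718014257803
```

View pics/w5b.png

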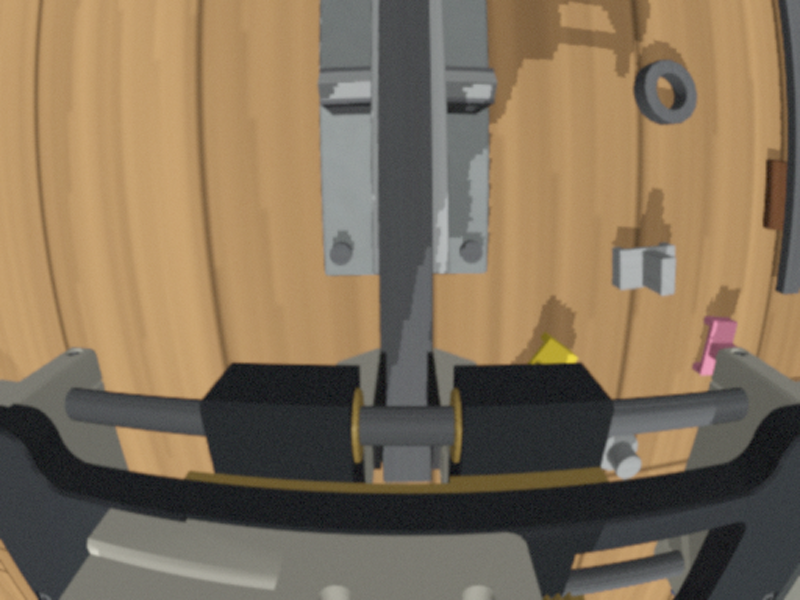

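View pics/s5b.png

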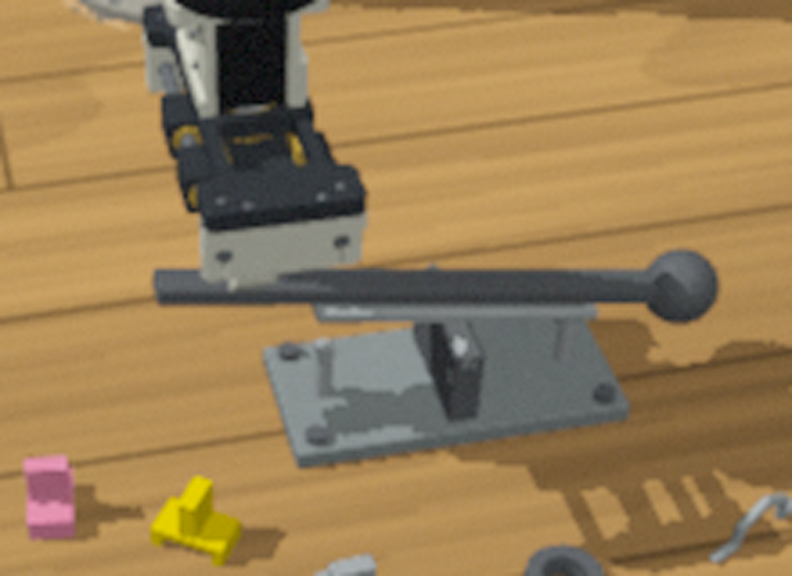

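Run:
```python
from h import *
a=cv2.imread('pics/w5.png');cv2.imwrite('pics/w5c.png',cv2.resize(a[210:320,190:330],None,fx=5.4,fy=5.4,interpolation=cv2.INTER_CUBIC))
a=cv2.imread('pics/s5.png');cv2.imwrite('pics/s5c.png',cv2.resize(a[110:160,235:310],None,fx=10,fy=10,interpolation=cv2.INTER_CUBIC))
c=snap('top','t5.png');a=cv2.imread('pics/t5.png');cv2.imwrite('pics/t5c.png',cv2.resize(a[215:310,30:270],None,fx=3.3,fy=3.3,interpolation=cv2.INTER_CUBIC))
s=robot.read_camera('scene')
for z in (.074,.08,.09,.1): print(z,[np.round((np.array(proj(s,(x,y,z)))-[235,110])*10) for x in (.508,.528,.547) for y in (-.079,-.06)])
```

```text
0.074 [array([276., 348.]), array([372., 334.]), array([298., 415.]), array([396., 400.]), array([320., 480.]), array([419., 465.])]
0.08 [array([276., 324.]), array([373., 310.]), array([298., 391.]), array([396., 376.]), array([320., 456.]), array([420., 441.])]
0.09 [array([275., 283.]), array([373., 269.]), array([298., 350.]), array([397., 335.]), array([320., 415.]), array([420., 400.])]
0.1 [array([275., 242.]), array([373., 228.]), array([297., 308.]), array([397., 294.]), array([320., 373.]), array([421., 359.])]
```

View pics/w5c.png

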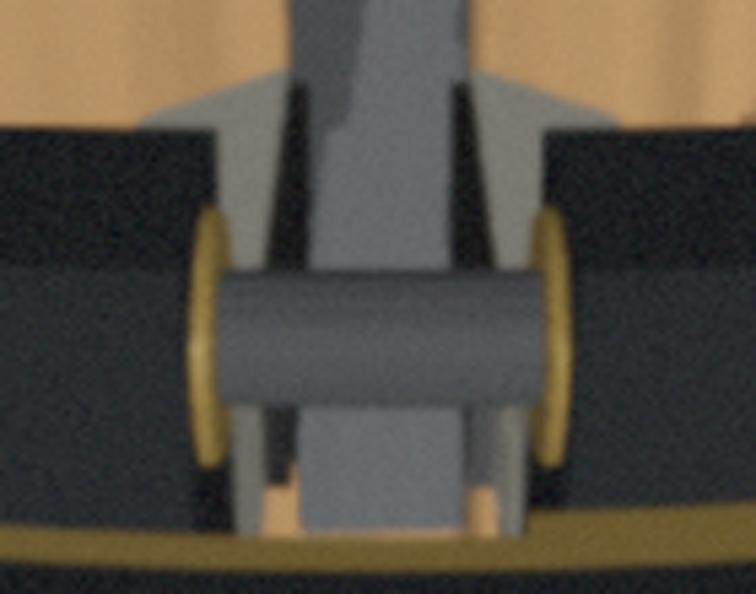

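View pics/s5c.png

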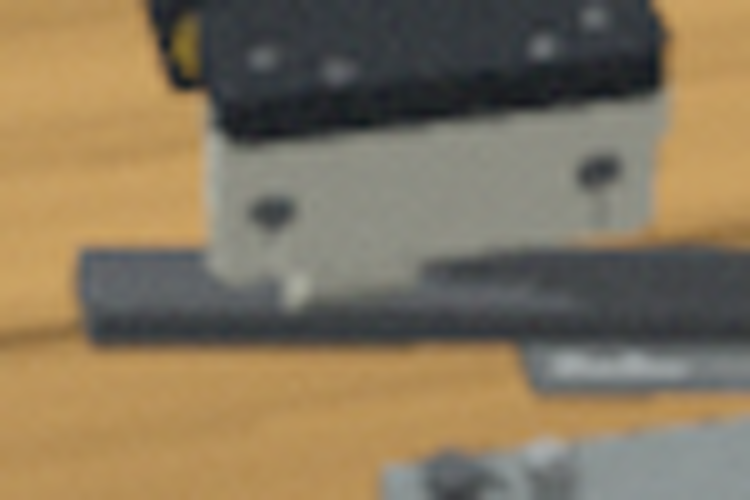

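View pics/t5c.png

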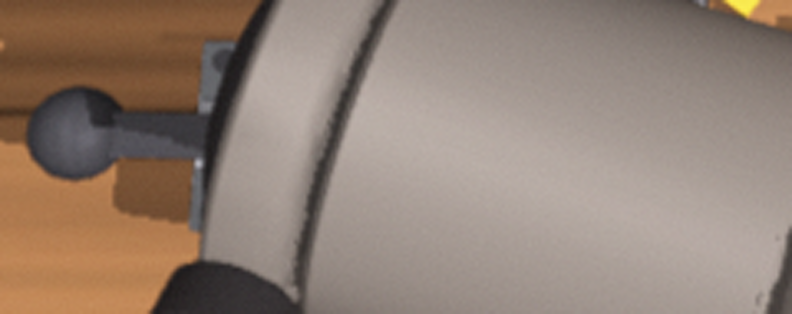

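Run:
```python
from h import *
c=robot.read_camera('wrist');o=robot.observe();R=Ro.from_euler('xyz',o['tool_rot']);p=o['tool_pos']
print(o['time'],np.round(p,4))
for z in (0,-.01,-.0188,-.03,-.04,-.066):
    print(z,[tuple(np.round((np.array(proj(c,p+R.apply([x,y,z]),True))-[190,210])*5.4)) for y in(-.0095,.0095) for x in(-.0075,.0075)])
t=robot.read_camera('top')
for q in [(.518,-.07,.0925),(.5145,-.1185,.0998),(.5225,.043,.08)]:
    print('bar edges',[tuple(np.round((np.array(proj(c,np.array(q)+[dx,0,.005],True))-[190,210])*5.4)) for dx in(-.01,.01)])
```

```text
5.175 [ 0.5179 -0.0695  0.0742]
0 [(np.float64(311.0), np.float64(-9.0)), (np.float64(434.0), np.float64(-9.0)), (np.float64(313.0), np.float64(133.0)), (np.float64(432.0), np.float64(133.0))]
-0.01 [(np.float64(307.0), np.float64(20.0)), (np.float64(437.0), np.float64(20.0)), (np.float64(310.0), np.float64(167.0)), (np.float64(435.0), np.float64(167.0))]
-0.0188 [(np.float64(304.0), np.float64(48.0)), (np.float64(440.0), np.float64(47.0)), (np.float64(307.0), np.float64(200.0)), (np.float64(437.0), np.float64(200.0))]
-0.03 [(np.float64(300.0), np.float64(87.0)), (np.float64(444.0), np.float64(87.0)), (np.float64(303.0), np.float64(247.0)), (np.float64(441.0), np.float64(247.0))]
-0.04 [(np.float64(295.0), np.float64(126.0)), (np.float64(448.0), np.float64(126.0)), (np.float64(299.0), np.float64(293.0)), (np.float64(444.0), np.float64(293.0))]
-0.066 [(np.float64(281.0), np.float64(254.0)), (np.float64(460.0), np.float64(254.0)), (np.float64(287.0), np.float64(438.0)), (np.float64(455.0), np.float64(438.0))]
bar edges [(np.float64(288.0), np.float64(150.0)), (np.float64(469.0), np.float64(143.0))]
bar edges [(np.float64(280.0), np.float64(536.0)), (np.float64(446.0), np.float64(530.0))]
bar edges [(np.float64(293.0), np.float64(-897.0)), (np.float64(481.0), np.float64(-900.0))]
```

The fingers closed to 15 mm without gripping. In the wrist and scene pictures the visible finger ends sit about 26 mm higher than the reported TCP, so they're just above the bar. I'll check this by projection before going lower.

Run:
```python
from h import *
c=robot.read_camera('wrist');s=robot.read_camera('scene');o=robot.observe();R=Ro.from_euler('xyz',o['tool_rot']);p=o['tool_pos']
for z in (0,-.0188,-.03,-.066,-.09):
    print(z,'wrist open',[tuple(np.round((np.array(proj(c,p+R.apply([x,y,z]),True)))/.64)) for y in(-.0095,.0095) for x in(-.046,.046)],
     'scene body end',[tuple(np.round((np.array(proj(s,p+R.apply([x,y,z])))-[235,110])*10)) for y in(-.0375,.0375) for x in(.0,.095)])
```

```text
0 wrist open [(np.float64(297.0), np.float64(325.0)), (np.float64(512.0), np.float64(325.0)), (np.float64(301.0), np.float64(366.0)), (np.float64(509.0), np.float64(365.0))] scene body end [(np.float64(527.0), np.float64(348.0)), (np.float64(646.0), np.float64(676.0)), (np.float64(142.0), np.float64(398.0)), (np.float64(230.0), np.float64(733.0))]
-0.0188 wrist open [(np.float64(287.0), np.float64(341.0)), (np.float64(522.0), np.float64(341.0)), (np.float64(291.0), np.float64(384.0)), (np.float64(518.0), np.float64(384.0))] scene body end [(np.float64(530.0), np.float64(270.0)), (np.float64(651.0), np.float64(596.0)), (np.float64(139.0), np.float64(320.0)), (np.float64(228.0), np.float64(653.0))]
-0.03 wrist open [(np.float64(280.0), np.float64(352.0)), (np.float64(529.0), np.float64(352.0)), (np.float64(285.0), np.float64(397.0)), (np.float64(524.0), np.float64(397.0))] scene body end [(np.float64(531.0), np.float64(223.0)), (np.float64(654.0), np.float64(547.0)), (np.float64(137.0), np.float64(272.0)), (np.float64(226.0), np.float64(605.0))]
-0.066 wrist open [(np.float64(251.0), np.float64(398.0)), (np.float64(558.0), np.float64(398.0)), (np.float64(259.0), np.float64(450.0)), (np.float64(549.0), np.float64(450.0))] scene body end [(np.float64(536.0), np.float64(63.0)), (np.float64(663.0), np.float64(385.0)), (np.float64(130.0), np.float64(113.0)), (np.float64(222.0), np.float64(442.0))]
-0.09 wrist open [(np.float64(224.0), np.float64(441.0)), (np.float64(584.0), np.float64(441.0)), (np.float64(237.0), np.float64(497.0)), (np.float64(571.0), np.float64(498.0))] scene body end [(np.float64(539.0), np.float64(-48.0)), (np.float64(669.0), np.float64(270.0)), (np.float64(125.0), np.float64(1.0)), (np.float64(218.0), np.float64(327.0))]
```

The finger tips and the gripper body both appear about 29 mm behind the reported TCP, and they don't appear shifted sideways. I'll open, go 28 mm lower and close again.

move_arm --pt "60 0 0 0 0 0 0" --pt "60 0 0 0 0 0 0" --pt "60 0 0 0 0 0 0" --pt "60 0 0 9 0 0.02 0" --pt "60 -1 0 10 0 0.01 0" --pt "60 0 0 9 0 0 0" --pt "60 0 0 0 0 0 0" --newtons 12

```text
time: 6.2
tool_pos: [0.5187, -0.0696, 0.0456]
tool_rot: [3.141, -0.061, -0.027]
contact_force: [0.1, -0.7, -0.2]
opening: 0.0596
```

Run:
```python
from h import *
c=snap('wrist','w6.png')
a=cv2.imread('pics/w6.png');cv2.imwrite('pics/w6b.png',cv2.resize(a,(800,600),interpolation=cv2.INTER_CUBIC))
```

```text
(no output)
```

View pics/w6b.png

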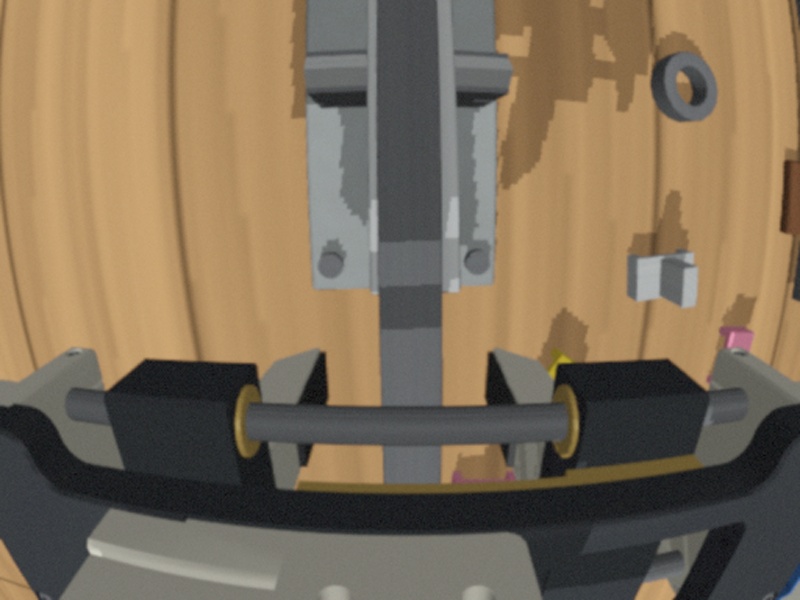

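move_arm --pt "60 0 0 0 0 -0.03 0" --pt "60 0 0 0 0 -0.03 0" --pt "30 0 0 0 0 0 0" --pt "15 0 0 0 0 0 0" --pt "15 0 0 0 0 0 0" --pt "15 0 0 0 0 0 0" --pt "15 0 0 0 0 0 0" --newtons 12

```text
time: 7.12
tool_pos: [0.5195, -0.0698, 0.0473]
tool_rot: [3.141, -0.003, -0.027]
contact_force: [0.7, 0.4, -0.1]
opening: 0.0195
```

Run:
```python
from h import *
c=snap('wrist','w7.png')
a=cv2.imread('pics/w7.png');cv2.imwrite('pics/w7b.png',cv2.resize(a,(800,600),interpolation=cv2.INTER_CUBIC))
```

```text
(no output)
```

View pics/w7b.png

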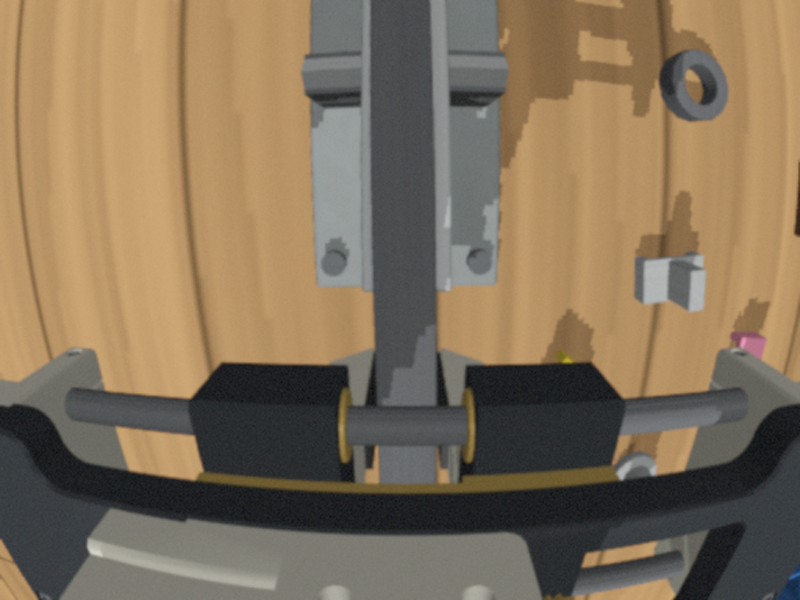

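Gripped, with the opening at 19.5 mm. Now I'll slide the bar 42 mm along its length, lowering the tail to level as it goes.

move_arm --pt "15 0 4 1 0 0 0" --pt "15 0 7 2.5 0 0 0" --pt "15 0 7 2.5 0 0 0" --pt "15 0 7 2.5 0 0 0" --pt "15 0 7 2.5 0 0 0" --pt "15 0 6 2.5 0 0 0" --pt "15 0 4 2 0 0 0" --pt "15 0 0 0 0 0 0" --newtons 12

```text
time: 8.18
tool_pos: [0.5164, -0.1071, 0.0296]
tool_rot: [-3.132, 0.002, -0.029]
contact_force: [0.1, 4.5, 0.6]
opening: 0.0198
```

Run:
```python
from h import *
c=snap('wrist','w8.png')
a=cv2.imread('pics/w8.png');cv2.imwrite('pics/w8b.png',cv2.resize(a,(800,600),interpolation=cv2.INTER_CUBIC))
c=snap('scene','s8.png')
a=cv2.imread('pics/s8.png');cv2.imwrite('pics/s8b.png',cv2.resize(a[60:220,200:420],None,fx=3.6,fy=3.6,interpolation=cv2.INTER_CUBIC))
```

```text
(no output)
```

View pics/w8b.png

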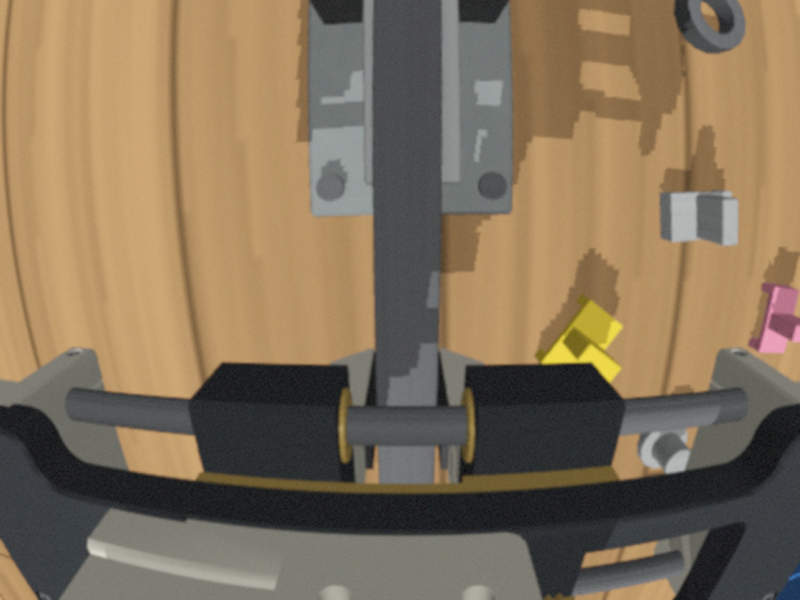

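View pics/s8b.png

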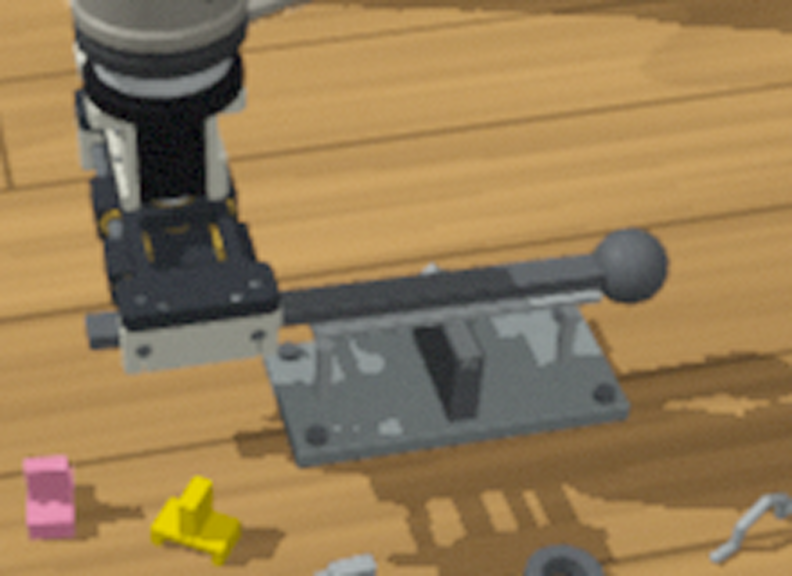

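move_arm --pt "15 0 4 0 0 0 0" --pt "15 0 2 0 0 0 0" --pt "15 0 0 0 0 0 0"

```text
time: 8.65
tool_pos: [0.515, -0.1083, 0.0284]
tool_rot: [-3.124, 0.005, -0.03]
contact_force: [0.4, 1.9, -0.1]
opening: 0.0197
```

Run:
```python
from h import *
s=snap('scene','s9.png');t=snap('top','t9.png');o=robot.observe();print(o['time'],o['contact_force'])
a=cv2.imread('pics/s9.png');cv2.imwrite('pics/s9b.png',cv2.resize(a[110:180,310:410],None,fx=7.5,fy=7.5,interpolation=cv2.INTER_CUBIC))
a=cv2.imread('pics/t9.png');cv2.imwrite('pics/t9b.png',cv2.resize(a[215:300,40:160],None,fx=6,fy=6,interpolation=cv2.INTER_CUBIC))
```

```text
8.75 [1.15886711 6.53416474 0.23363679]
```

View pics/s9b.png

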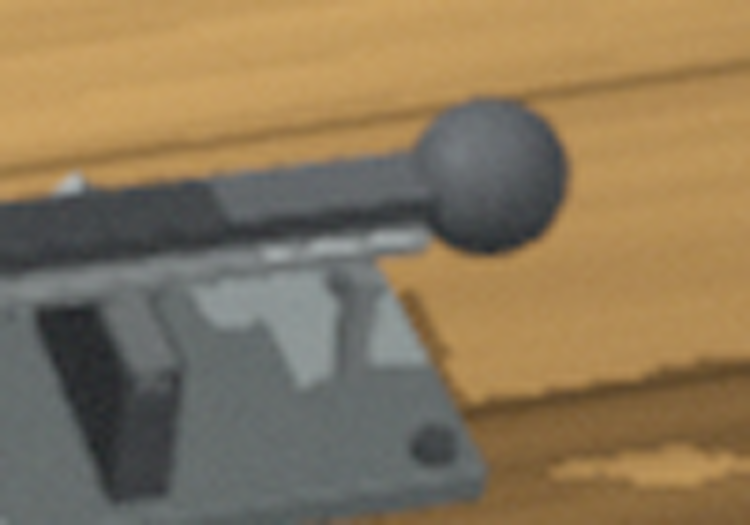

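View pics/t9b.png

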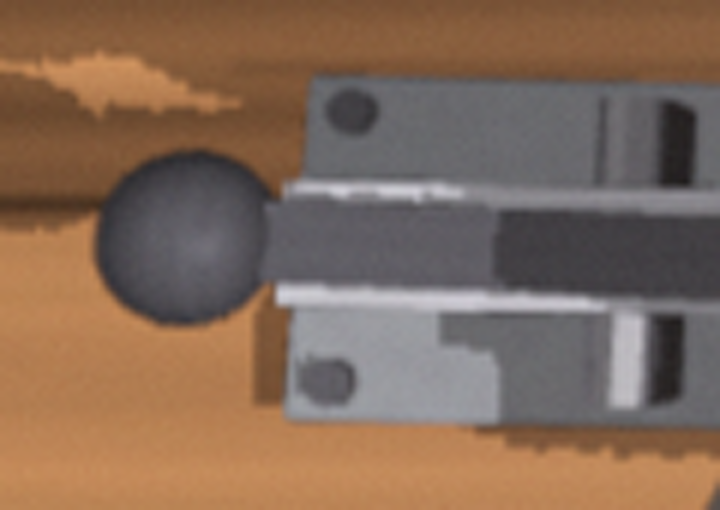

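Run:
```python
from h import *
s=robot.read_camera('scene');t=robot.read_camera('top')
print(tri([ray(s,310+490/7.5,110+175/7.5),ray(t,40+185/6,215+237/6)]))
for q in [(285,190),(278,290)]: print('cradle end',np.round(atz(t,40+q[0]/6,215+q[1]/6,.070),4))
for q in [(652,100),(645,405),(660,130)]: print('edge',np.round(atz(t,40+q[0]/6,215+q[1]/6,.064),4))
print(robot.observe()['tool_pos'])
```

```text
(array([0.52386449, 0.14335755, 0.07485631]), [np.float64(0.0006595392255569718), np.float64(0.0006595392255569167)])
cradle end [0.5351 0.1213 0.07  ]
cradle end [0.5113 0.1215 0.07  ]
edge [0.5575 0.0353 0.064 ]
edge [0.4842 0.0341 0.064 ]
edge [0.5501 0.0331 0.064 ]
[ 0.51500849 -0.10829798  0.02849941]
```

The ball now butts against the cradle end, at y 0.1434 and z 0.0749, with the cradle level. That puts bar_mid at about -0.057 relative to the edge, inside the window, so I'll let go gently.

move_arm --pt "15 0 -1 0 0 0 0" --pt "30 0 0 0 0 0 0" --pt "40 0 0 0 0 0 0" --pt "40 0 0 0 0 0 0" --pt "40 0 0 0 0 0 0" --pt "40 0 0 0 0 0 0"

```text
time: 9.6
tool_pos: [0.5157, -0.1101, 0.0289]
tool_rot: [-3.127, 0.003, -0.03]
contact_force: [0.6, 0.0, -0.2]
opening: 0.0403
```

Run:
```python
from h import *
s=snap('scene','s10.png');c=snap('wrist','w10.png');t=snap('top','t10.png')
a=cv2.imread('pics/s10.png');cv2.imwrite('pics/s10b.png',cv2.resize(a[90:190,200:410],None,fx=3.7,fy=3.7,interpolation=cv2.INTER_CUBIC))
a=cv2.imread('pics/w10.png');cv2.imwrite('pics/w10b.png',cv2.resize(a,(800,600),interpolation=cv2.INTER_CUBIC))
```

```text
(no output)
```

View pics/s10b.png

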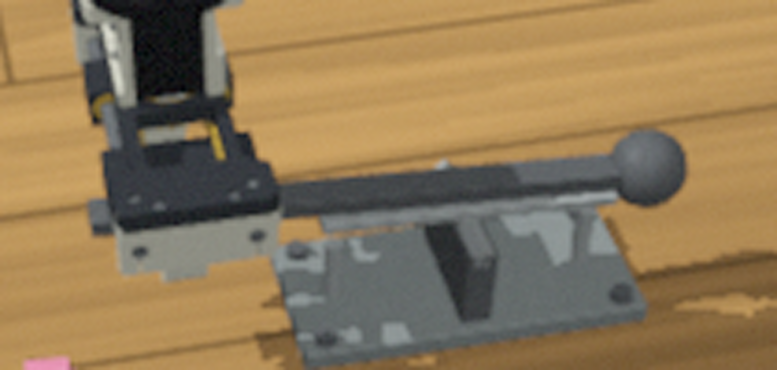

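View pics/w10b.png

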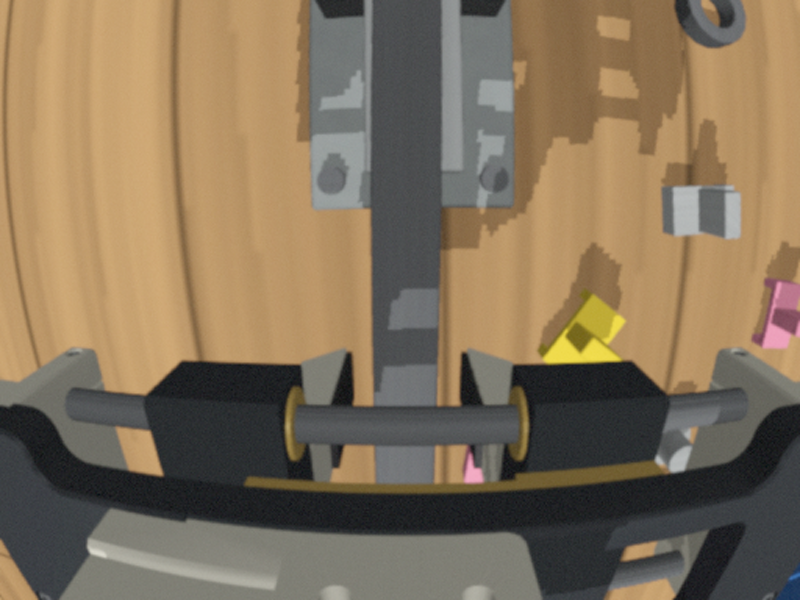

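move_arm --pt "40 0 0 -20 0 0 0" --pt "40 0 0 -30 0 0 0" --pt "45 0 0 -40 0 0 0" --pt "50 20 -5 -40 0 0 -0.02" --pt "50 40 -15 0 0 0 -0.05" --pt "50 45 -20 0 0 0 -0.04" --pt "50 45 -20 0 0 0 0" --pt "50 0 0 0 0 0 0" --pt "50 0 0 0 0 0 0"

```text
time: 10.88
tool_pos: [0.6668, -0.0457, 0.1627]
tool_rot: [-3.127, 0.003, 0.082]
contact_force: [0.5, 0.4, 0.1]
opening: 0.0499
```

Run:
```python
from h import *
o=robot.observe();print(np.round(o['tool_pos'],4),np.round(o['tool_rot'],3))
c=snap('wrist','w11.png');s=snap('scene','s11.png');t=snap('top','t11.png')
np.save('c11.npy',c['T'])
a=cv2.imread('pics/w11.png');cv2.imwrite('pics/w11b.png',cv2.resize(a,(800,600),interpolation=cv2.INTER_CUBIC))
a=cv2.imread('pics/s11.png');cv2.imwrite('pics/s11b.png',cv2.resize(a[90:250,200:410],None,fx=3.7,fy=3.7,interpolation=cv2.INTER_CUBIC))
```

```text
[ 0.6668 -0.0457  0.1627] [-3.127e+00  3.000e-03  8.200e-02]
```

View pics/w11b.png

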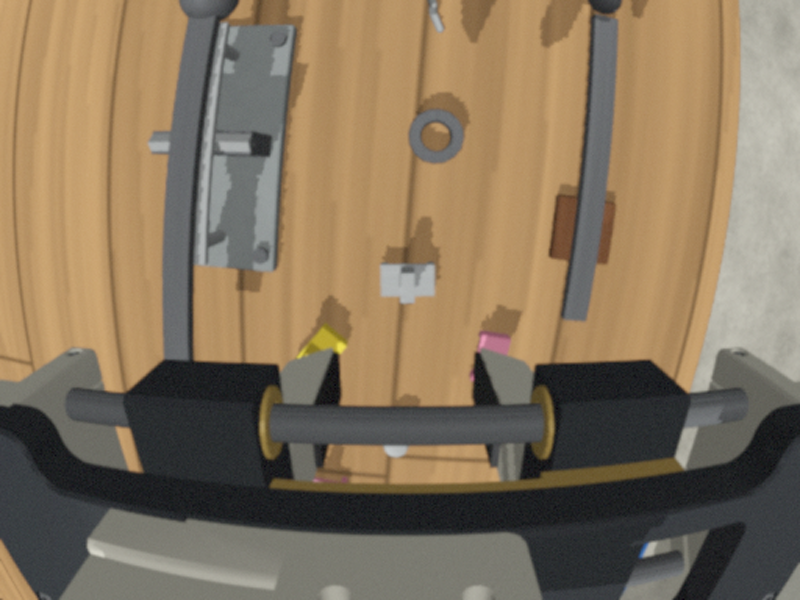

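View pics/s11b.png

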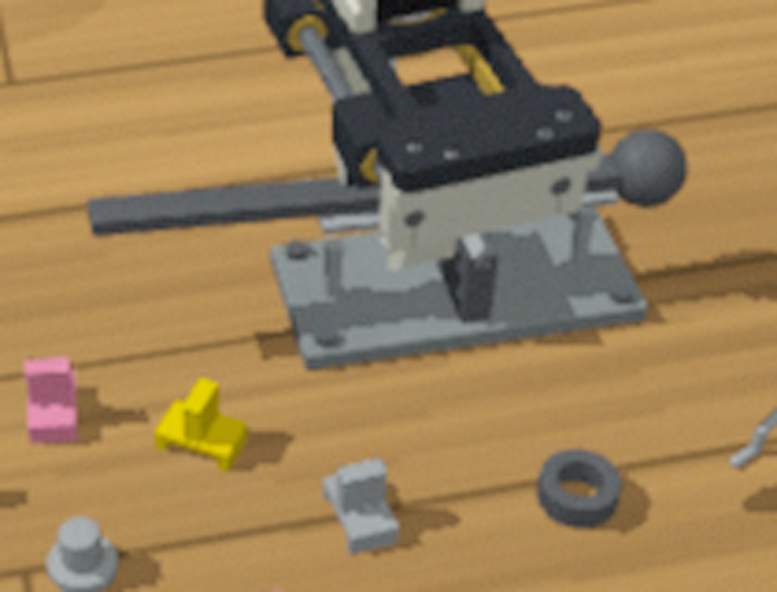

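Run:
```python
from h import *
a=cv2.imread('pics/w11.png');cv2.imwrite('pics/w11c.png',cv2.resize(a[160:200,238:284],None,fx=15,fy=15,interpolation=cv2.INTER_CUBIC))
cv2.imwrite('pics/w11d.png',cv2.resize(a[0:180,90:200],None,fx=3.3,fy=3.3,interpolation=cv2.INTER_CUBIC))
```

```text
(no output)
```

View pics/w11c.png

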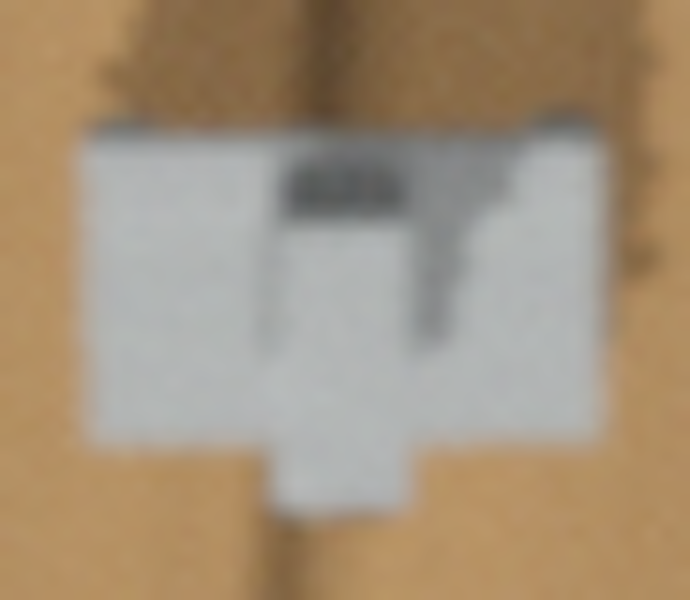

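View pics/w11d.png

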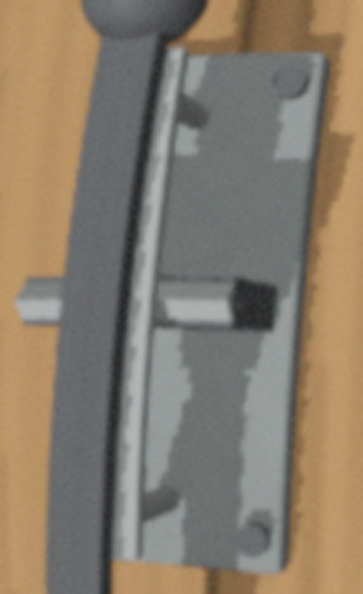

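Run:
```python
from h import *
c=robot.read_camera('wrist')
M=lambda x,y:(238+x/15,160+y/15)
w=lambda q,z:np.round(atz(c,*M(*q),z,True),4)
print('tab',w((344,368),.036),[w(q,.036) for q in [(280,222),(412,222),(412,512),(270,512)]])
print('plate',w((343,287),.012),[w(q,.012) for q in [(82,132),(605,132),(603,440),(90,440)]])
E=lambda x,y:(90+x/3.3,y/3.3)
for q in [(17,300),(235,283),(60,300),(240,325),(240,278)]: print('edge',np.round(atz(c,*E(*q),.064,True),4))
for q in [(175,50),(130,560)]: print('cr end',np.round(atz(c,*E(*q),.07,True),4))
s=robot.read_camera('scene');t=robot.read_camera('top')
o,d=ray(s,200+360/3.7,90+475/3.7)
print('tab tri',tri([ray(c,*M(344,368),True),(o,d)]))
print('tab tri w3',np.array(c['T'])[:3,3])
b=tri([ray(s,200+648/3.7,90+168/3.7),ray(c,90+143/3.3,0/3.3,True)]);print(b)
```

```text
tab [ 0.6685 -0.0526  0.036 ] [array([ 0.663 , -0.0422,  0.036 ]), array([ 0.6724, -0.0414,  0.036 ]), array([ 0.6743, -0.063 ,  0.036 ]), array([ 0.664 , -0.0638,  0.036 ])]
plate [ 0.6684 -0.0521  0.012 ] [array([ 0.6474, -0.0415,  0.012 ]), array([ 0.6875, -0.0383,  0.012 ]), array([ 0.6897, -0.0627,  0.012 ]), array([ 0.6496, -0.066 ,  0.012 ])]
edge [0.4864 0.0424 0.064 ]
edge [0.5627 0.0463 0.064 ]
edge [0.5029 0.0419 0.064 ]
edge [0.5651 0.0336 0.064 ]
edge [0.5642 0.0478 0.064 ]
cr end [0.5382 0.1192 0.07  ]
cr end [ 0.5325 -0.0388  0.07  ]
tab tri (array([ 0.66887552, -0.05249485,  0.03369868]), [np.float64(0.0007242626417221914), np.float64(0.0007242626417220444)])
tab tri w3 [0.66163406 0.0257451  0.34884032]
(array([0.5266601 , 0.13951207, 0.0723961 ]), [np.float64(0.003156369719843084), np.float64(0.0031563697198431235)])
```

move_arm --pt "36 1 3 35 -0.015 0 0" --pt "36 0 3 45 0 0 0" --pt "36 0 0 45 0 0 0" --pt "36 0 0 15 0 0 0" --pt "36 0 0 0 0 0 0" --pt "36 0 0 0 0 0 0"

```text
time: 11.92
tool_pos: [0.6706, -0.0545, 0.0264]
tool_rot: [3.138, -0.008, 0.078]
contact_force: [0.6, -0.2, 0.5]
opening: 0.0356
```

Run:
```python
from h import *
o=robot.observe();print(np.round(o['tool_pos'],4),np.round(o['tool_rot'],3))
c=snap('wrist','w12.png');s=snap('scene','s12.png')
a=cv2.imread('pics/w12.png');cv2.imwrite('pics/w12b.png',cv2.resize(a[180:330,150:370],None,fx=3.6,fy=3.6,interpolation=cv2.INTER_CUBIC))
a=cv2.imread('pics/s12.png');cv2.imwrite('pics/s12b.png',cv2.resize(a[90:270,200:410],None,fx=3.3,fy=3.3,interpolation=cv2.INTER_CUBIC))
```

```text
[ 0.6706 -0.0545  0.0264] [ 3.138 -0.008  0.078]
```

View pics/w12b.png

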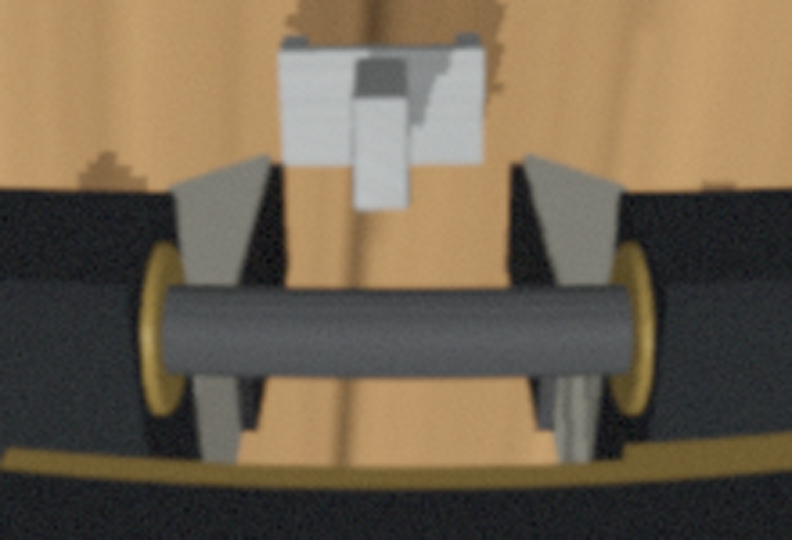

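View pics/s12b.png

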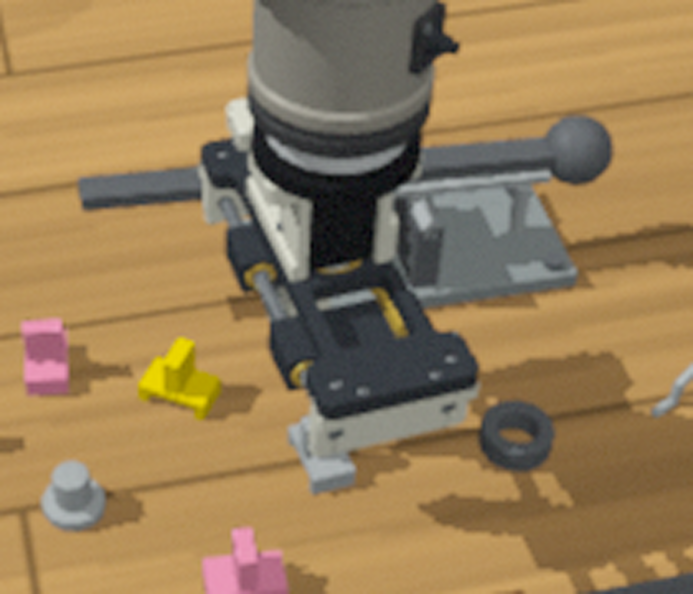

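move_arm --pt "36 -2 -2 4 0 -0.008 0" --pt "36 0 0 12 0 0 0" --pt "36 0 0 12 0 0 0" --pt "36 0 0 6 0 0 0" --pt "36 0 0 0 0 0 0"

```text
time: 12.65
tool_pos: [0.6691, -0.0525, -0.0086]
tool_rot: [3.138, -0.002, 0.079]
contact_force: [0.1, 0.6, 0.4]
opening: 0.0363
```

Run:
```python
from h import *
o=robot.observe();print(np.round(o['tool_pos'],4),np.round(o['tool_rot'],3),o['contact_force'])
c=snap('wrist','w13.png')
a=cv2.imread('pics/w13.png');cv2.imwrite('pics/w13b.png',cv2.resize(a[180:330,150:370],None,fx=3.6,fy=3.6,interpolation=cv2.INTER_CUBIC))
```

```text
[ 0.6691 -0.0525 -0.0086] [ 3.138e+00 -2.000e-03  7.900e-02] [0.13493663 0.55778044 0.40056185]
```

View pics/w13b.png

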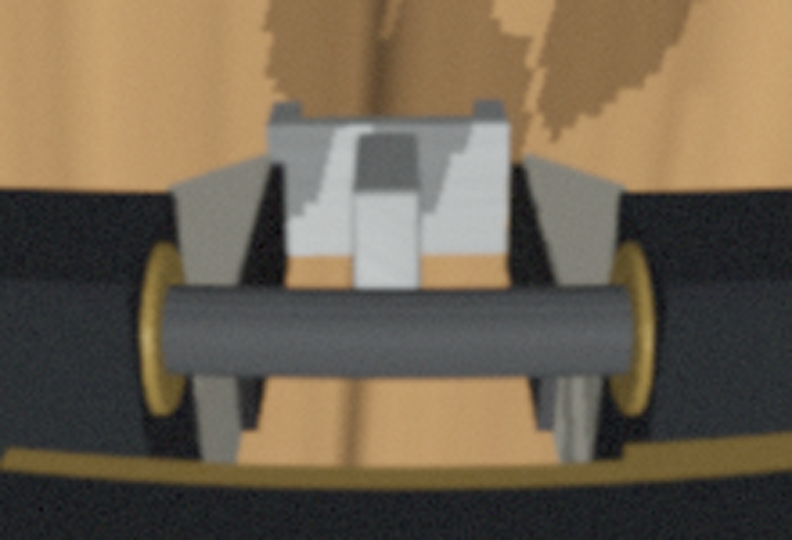

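move_arm --pt "36 0 0 2 0 0 0" --pt "20 0 0 0 0 0 0" --pt "5 0 0 0 0 0 0" --pt "5 0 0 0 0 0 0" --pt "5 0 0 0 0 0 0" --pt "5 0 0 0 0 0 0" --newtons 15

```text
time: 13.45
tool_pos: [0.6699, -0.0527, -0.0094]
tool_rot: [3.137, -0.004, 0.079]
contact_force: [0.4, -0.2, -0.6]
opening: 0.01
```

move_arm --pt "5 0 0 -5 0 0 0" --pt "5 0 0 -25 0 0 0" --pt "5 0 0 -40 0 0 0" --pt "5 0 0 -45 0 0 0" --pt "5 0 0 -20 0 0 0" --pt "5 0 0 0 0 0 0" --newtons 15

```text
time: 14.2
tool_pos: [0.6691, -0.0521, 0.1305]
tool_rot: [3.137, -0.003, 0.079]
contact_force: [0.6, 0.5, -0.2]
opening: 0.0098
```

Run:
```python
from h import *
o=robot.observe();print(np.round(o['tool_pos'],4),np.round(o['tool_rot'],3),o['opening'])
c=snap('wrist','w14.png');s=snap('scene','s14.png')
a=cv2.imread('pics/w14.png');cv2.imwrite('pics/w14b.png',cv2.resize(a,(800,600),interpolation=cv2.INTER_CUBIC))
a=cv2.imread('pics/s14.png');cv2.imwrite('pics/s14b.png',cv2.resize(a[60:270,200:410],None,fx=2.8,fy=2.8,interpolation=cv2.INTER_CUBIC))
```

```text
[ 0.6691 -0.0521  0.1305] [ 3.137e+00 -3.000e-03  7.900e-02] 0.009828831795454573
```

View pics/w14b.png

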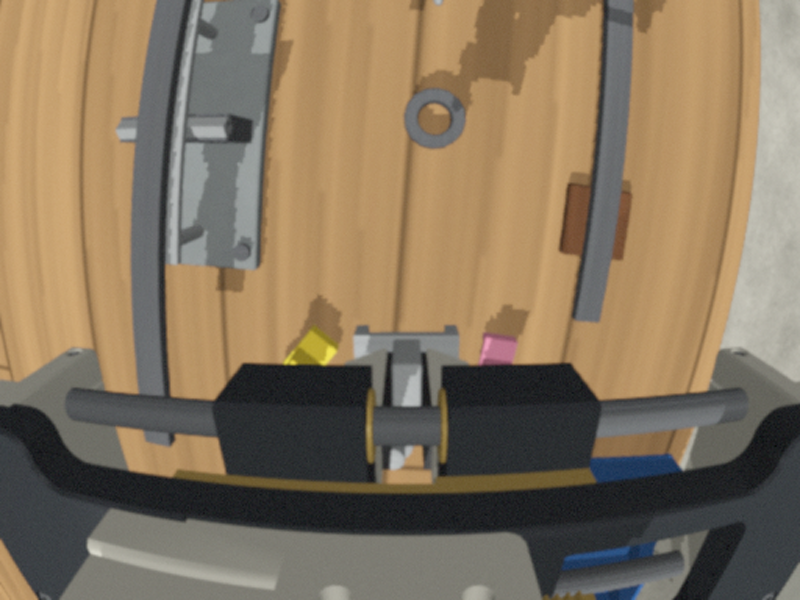

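View pics/s14b.png

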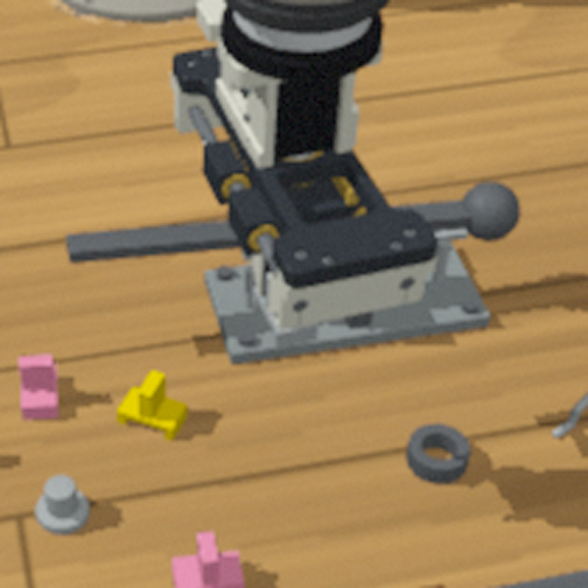

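Run:
```python
from h import *
plan([.5205,.042,.128],[np.pi,0,-.031],5,5)
```

```text
[[5, -27.9, -21.0, -0.0, 0.001, 0.0, 0.022], [5, -28.4, -20.4, -0.0, 0.001, 0.0, 0.022], [5, -28.8, -19.8, -0.0, 0.001, 0.0, 0.022], [5, -29.3, -19.2, -0.0, 0.001, 0.0, 0.022], [5, -29.6, -18.5, -0.0, 0.001, 0.0, 0.022]]
```

move_arm --pt "5 -28 -21 0 0.001 0 0.022" --pt "5 -28.5 -20.5 0 0.001 0 0.022" --pt "5 -29 -20 0 0.001 0 0.022" --pt "5 -29 -19 0 0.001 0 0.022" --pt "5 -29.5 -18.5 0 0.001 0 0.022" --pt "5 0 0 0 0 0 0" --pt "5 0 0 0 0 0 0"

```text
time: 15.18
tool_pos: [0.5104, 0.0449, 0.1175]
tool_rot: [-3.139, 0.019, -0.036]
contact_force: [-0.2, 0.3, -0.6]
opening: 0.01
```

Run:
```python
from h import *
o=robot.observe();print(np.round(o['tool_pos'],4),np.round(o['tool_rot'],3),o['opening'])
c=snap('wrist','w15.png');s=snap('scene','s15.png')
o=robot.observe();print(np.round(o['tool_pos'],4),np.round(o['tool_rot'],3),o['opening'])
a=cv2.imread('pics/w15.png');cv2.imwrite('pics/w15b.png',cv2.resize(a,(800,600),interpolation=cv2.INTER_CUBIC))
a=cv2.imread('pics/s15.png');cv2.imwrite('pics/s15b.png',cv2.resize(a[40:220,200:410],None,fx=3.3,fy=3.3,interpolation=cv2.INTER_CUBIC))
```

```text
[0.5104 0.0449 0.1175] [-3.139  0.019 -0.036] 0.009951523428940031
[0.5106 0.0447 0.1175] [-3.138  0.02  -0.036] 0.009977815974688472
```

View pics/w15b.png

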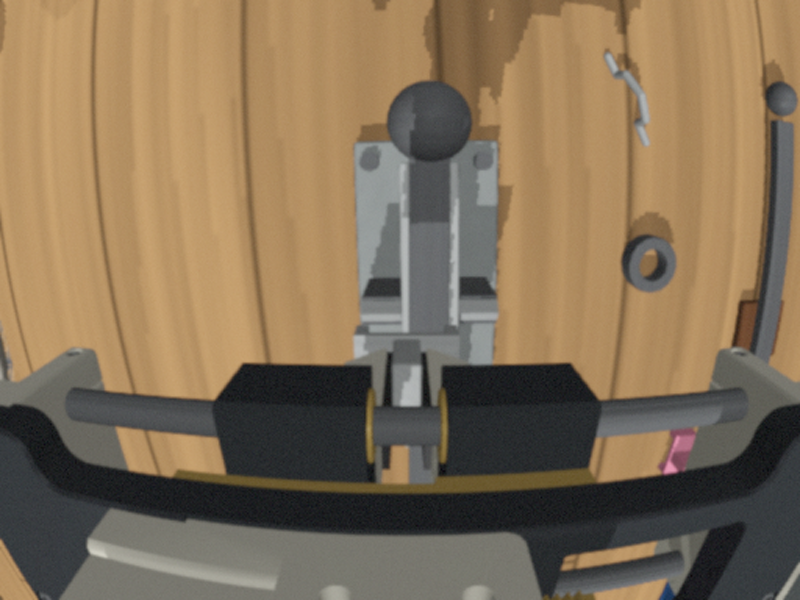

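View pics/s15b.png

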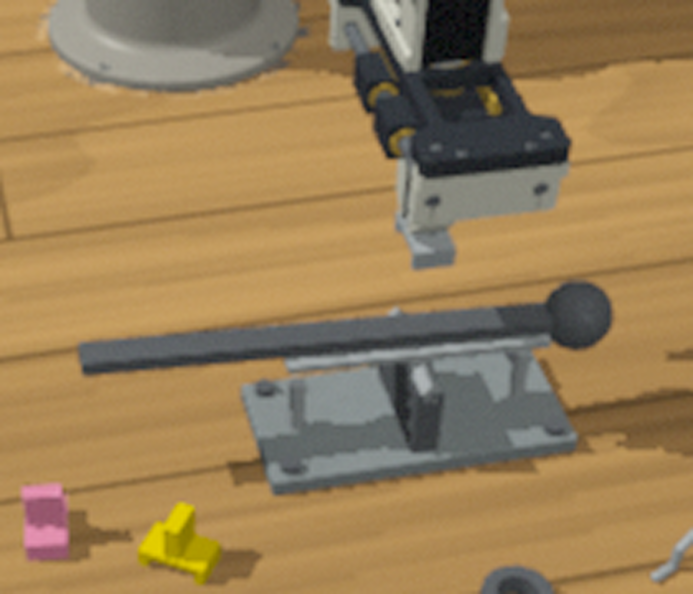

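Run:
```python
from h import *
a=cv2.imread('pics/w15.png');cv2.imwrite('pics/w15c.png',cv2.resize(a[80:235,215:325],None,fx=5,fy=5,interpolation=cv2.INTER_CUBIC)[:,:,:])
```

```text
(no output)
```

View pics/w15c.png

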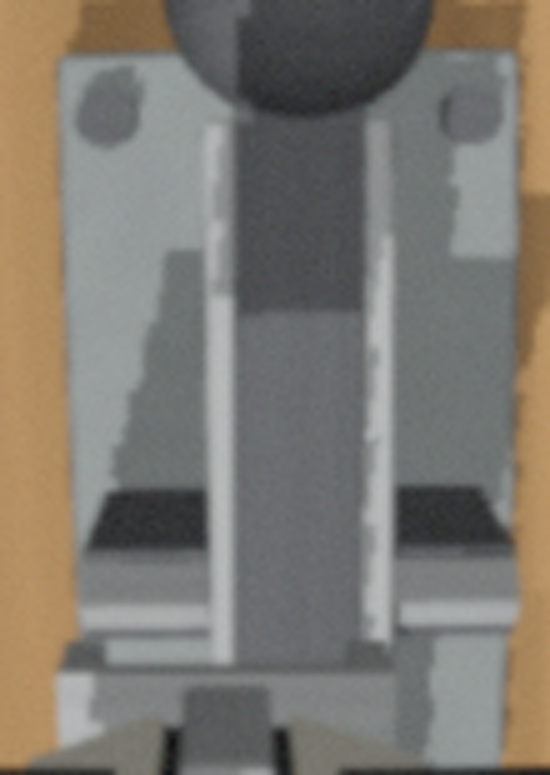

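Run:
```python
from h import *
c=robot.read_camera('wrist');o=robot.observe();print(np.round(o['tool_pos'],4),np.round(o['tool_rot'],3))
W=lambda x,y:(215+x/5,80+y/5)
f=lambda x,y,z:np.round(atz(c,*W(x,y),z,True),4)
print('ridge',f(80,603,.064),f(518,600,.064),'plate?',f(80,628,.064))
print('bar',[f(x,y,.08) for x,y in [(236,350),(363,350),(236,600),(361,600)]])
print('cr end',f(215,122,.068),f(378,122,.068))
# marker: back top edge of plate row 668 x 60..395 ; 
R=Ro.from_euler('xyz',o['tool_rot']);p=np.array(o['tool_pos'])
for y in (-.012,.012):
  for z in (-.0094-.012,-.0094):
    print(y,z,[tuple(np.round((np.array(proj(c,p+R.apply([x,y,z]),True))-[215,80])*5)) for x in(-.02,.02)])
```

```text
[0.5108 0.0447 0.1176] [-3.138  0.019 -0.037]
ridge [0.4857 0.0431 0.064 ] [0.5599 0.0412 0.064 ] plate? [0.4854 0.0386 0.064 ]
bar [array([0.5138, 0.0873, 0.08  ]), array([0.533 , 0.0867, 0.08  ]), array([0.5124, 0.0479, 0.08  ]), array([0.5321, 0.0473, 0.08  ])]
cr end [0.5117 0.1218 0.068 ] [0.537  0.1211 0.068 ]
-0.012 -0.021400000000000002 [(np.float64(51.0), np.float64(683.0)), (np.float64(390.0), np.float64(683.0))]
-0.012 -0.0094 [(np.float64(61.0), np.float64(649.0)), (np.float64(380.0), np.float64(648.0))]
0.012 -0.021400000000000002 [(np.float64(59.0), np.float64(863.0)), (np.float64(382.0), np.float64(863.0))]
0.012 -0.0094 [(np.float64(69.0), np.float64(820.0)), (np.float64(374.0), np.float64(820.0))]
```

move_arm --pt "5 5 2 5 0 0.01 0" --pt "5 5.5 2 8 0 0.009 0" --pt "5 0 0 8 0 0 0" --pt "5 0 0 5 0 0 0" --pt "5 0 0 0 0 0 0"

```text
time: 15.95
tool_pos: [0.5223, 0.039, 0.0885]
tool_rot: [-3.139, 0.0, -0.038]
contact_force: [0.3, 0.1, -0.2]
opening: 0.0096
```

Run:
```python
from h import *
c=snap('wrist','w16.png');s=snap('scene','s16.png')
o=robot.observe();print(np.round(o['tool_pos'],4),np.round(o['tool_rot'],3),o['opening'])
a=cv2.imread('pics/w16.png');cv2.imwrite('pics/w16b.png',cv2.resize(a[80:310,200:330],None,fx=2.6*1.0,fy=2.6,interpolation=cv2.INTER_CUBIC))
a=cv2.imread('pics/s16.png');cv2.imwrite('pics/s16b.png',cv2.resize(a[90:190,260:400],None,fx=5.5,fy=5.5,interpolation=cv2.INTER_CUBIC))
```

```text
[0.5226 0.039  0.089 ] [-3.139e+00 -1.000e-03 -3.800e-02] 0.009807254454573752
```

View pics/w16b.png

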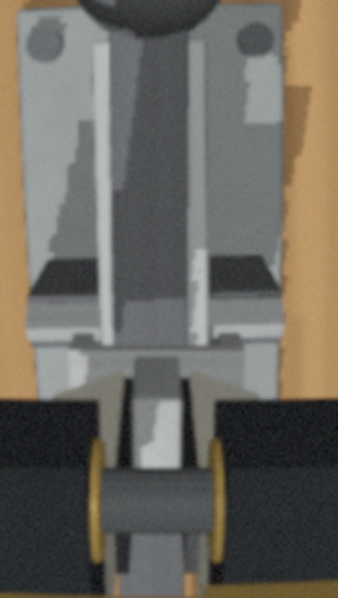

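View pics/s16b.png

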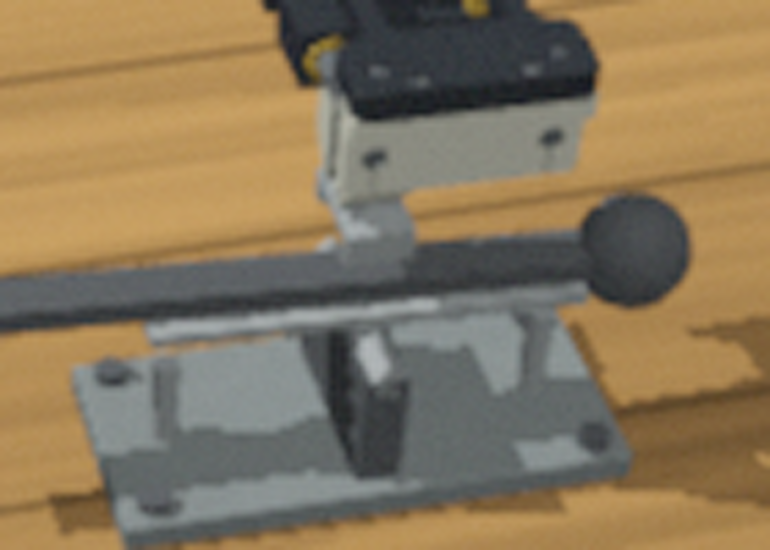

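move_arm --pt "5 -1 -2 4 0 0 0" --pt "5 0 0 7 0 0 0" --pt "5 0 0 6 0 0 0" --pt "5 0 0 3 0 0 0" --pt "5 0 0 1 0 0 0" --pt "5 0 0 0 0 0 0"

```text
time: 16.8
tool_pos: [0.5219, 0.0414, 0.067]
tool_rot: [-3.139, -0.002, -0.038]
contact_force: [0.6, -0.4, -0.6]
opening: 0.0098
```

Run:
```python
from h import *
c=snap('wrist','w17.png');s=snap('scene','s17.png')
o=robot.observe();print(np.round(o['tool_pos'],4),np.round(o['tool_rot'],3),o['opening'])
a=cv2.imread('pics/w17.png');cv2.imwrite('pics/w17b.png',cv2.resize(a[80:310,170:360],None,fx=2.6*1.0,fy=2.6,interpolation=cv2.INTER_CUBIC))
a=cv2.imread('pics/s17.png');cv2.imwrite('pics/s17b.png',cv2.resize(a[90:190,260:400],None,fx=5.5,fy=5.5,interpolation=cv2.INTER_CUBIC))
```

```text
[0.522  0.0414 0.0671] [-3.139e+00 -2.000e-03 -3.800e-02] 0.009760570259575687
```

View pics/w17b.png

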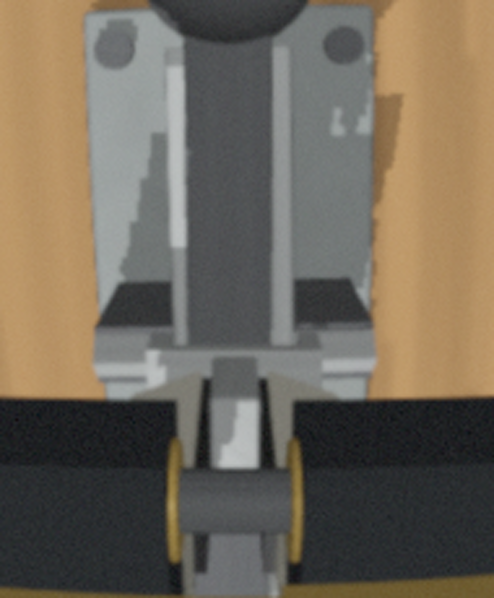

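View pics/s17b.png

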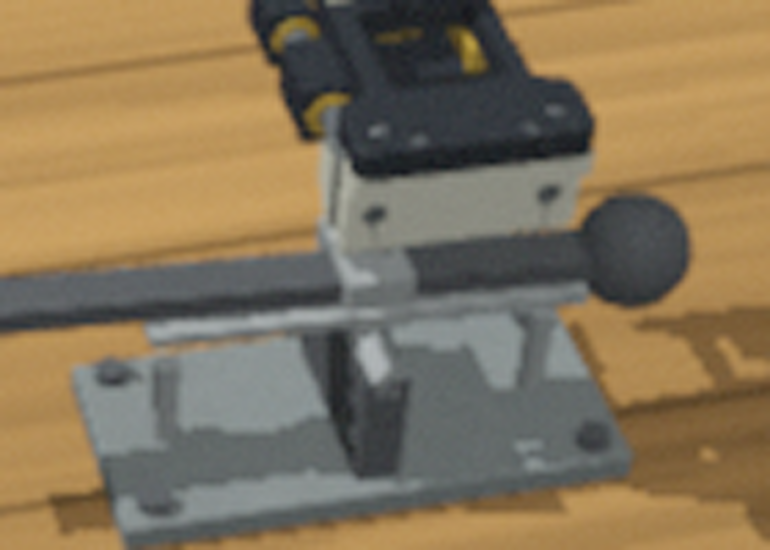

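move_arm --pt "5 0 0 2 0 0 0" --pt "5 0 0 1.5 0 0 0" --pt "5 0 0 0 0 0 0"

```text
time: 17.27
tool_pos: [0.5222, 0.0414, 0.0636]
tool_rot: [-3.139, -0.003, -0.038]
contact_force: [-0.4, -0.1, -1.2]
opening: 0.0098
```

move_arm --pt "5 0 0 1 0 0 0" --pt "12 0 0 0 0 0 0" --pt "16 0 0 0 0 0 0" --pt "24 0 0 0 0 0 0" --pt "30 0 0 0 0 0 0" --pt "30 0 0 0 0 0 0"

```text
time: 18.02
tool_pos: [0.5225, 0.0414, 0.0629]
tool_rot: [-3.139, -0.004, -0.038]
contact_force: [-0.5, -0.5, 0.5]
opening: 0.0297
```

Run:
```python
from h import *
c=snap('wrist','w18.png');s=snap('scene','s18.png')
o=robot.observe();print(np.round(o['tool_pos'],4),np.round(o['tool_rot'],3),o['opening'])
a=cv2.imread('pics/w18.png');cv2.imwrite('pics/w18b.png',cv2.resize(a[80:310,170:360],None,fx=2.6*1.0,fy=2.6,interpolation=cv2.INTER_CUBIC))
a=cv2.imread('pics/s18.png');cv2.imwrite('pics/s18b.png',cv2.resize(a[90:190,260:400],None,fx=5.5,fy=5.5,interpolation=cv2.INTER_CUBIC))
```

```text
[0.5225 0.0414 0.0629] [-3.139 -0.004 -0.038] 0.030054358403162694
```

View pics/w18b.png

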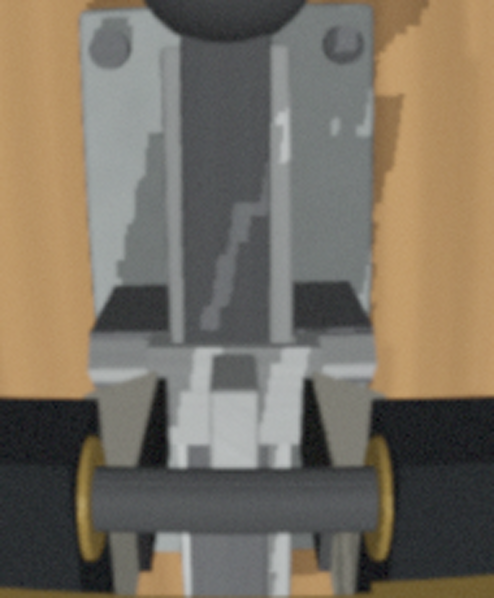

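View pics/s18b.png

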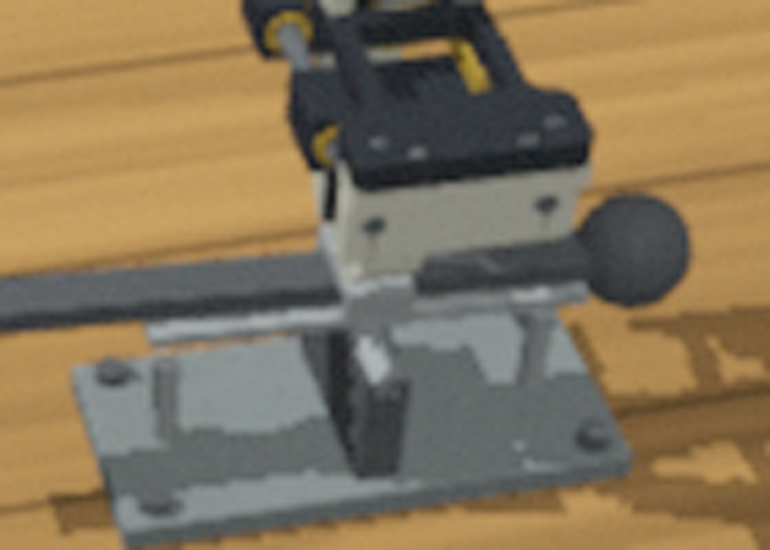

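The saddle sits astride the bar and the fingers are clear of it. I'll back off straight up and take a last measurement.

move_arm --pt "30 0 0 -8 0 0 0" --pt "30 0 0 -25 0 0 0" --pt "30 0 0 -45 0 0 0" --pt "30 0 15 -45 0 0 0" --pt "30 0 40 -20 0 0 0" --pt "30 0 40 0 0 0 0" --pt "30 0 0 0 0 0 0" --pt "30 0 0 0 0 0 0"

```text
time: 19.12
tool_pos: [0.5185, -0.0558, 0.2144]
tool_rot: [-3.14, -0.007, -0.036]
contact_force: [-0.6, 0.3, -0.0]
opening: 0.0299
```

Run:
```python
from h import *
c=snap('wrist','w19.png');s=snap('scene','s19.png')
o=robot.observe();print(o['time'],np.round(o['tool_pos'],4),np.round(o['tool_rot'],3),o['opening'])
a=cv2.imread('pics/w19.png');cv2.imwrite('pics/w19b.png',cv2.resize(a[30:180,200:310],None,fx=4,fy=4,interpolation=cv2.INTER_CUBIC))
a=cv2.imread('pics/s19.png');cv2.imwrite('pics/s19b.png',cv2.resize(a[90:190,210:400],None,fx=4.1,fy=4.1,interpolation=cv2.INTER_CUBIC))
```

```text
19.225 [ 0.5186 -0.0554  0.2141] [-3.14  -0.007 -0.035] 0.02976397521357337
```

View pics/w19b.png

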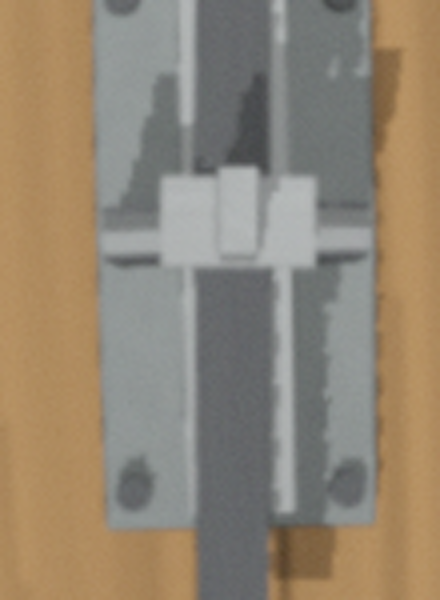

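View pics/s19b.png

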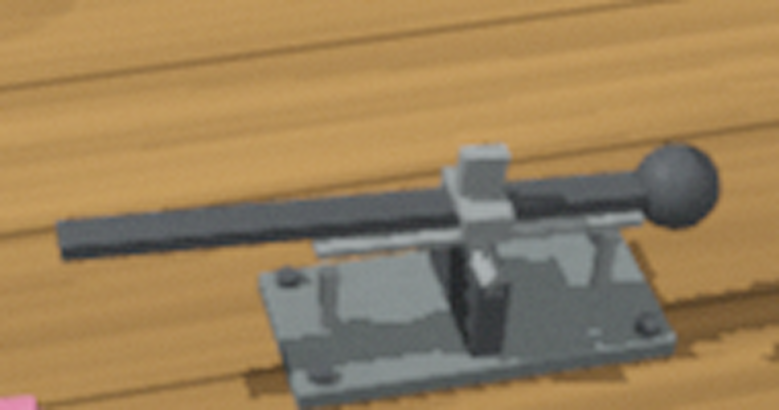

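Run:
```python
from h import *
c=robot.read_camera('wrist');s=robot.read_camera('scene');t=snap('top','t19.png')
W=lambda x,y:(200+x/4,30+y/4)
f=lambda x,y,z:np.round(atz(c,*W(x,y),z,True),4)
print('plate',f(238,222,.084),f(160,177,.084),f(316,268,.084),'tab',f(238,213,.108))
print('ridge',f(102,229,.064),f(372,226,.064))
S=lambda x,y:(210+x/4.1,90+y/4.1)
print('tab top tri',tri([ray(c,*W(238,213),True),ray(s,*S(484,152))]))
a=cv2.imread('pics/t19.png');cv2.imwrite('pics/t19b.png',cv2.resize(a[215:300,35:295],None,fx=3,fy=3,interpolation=cv2.INTER_CUBIC))
```

```text
plate [0.5232 0.0424 0.084 ] [0.5034 0.0553 0.084 ] [0.5431 0.0296 0.084 ] tab [0.5231 0.0428 0.108 ]
ridge [0.4857 0.0437 0.064 ] [0.5606 0.0419 0.064 ]
tab top tri (array([0.52332782, 0.04350553, 0.10736163]), [np.float64(0.0006725920091472676), np.float64(0.0006725920091472326)])
```

View pics/t19b.png

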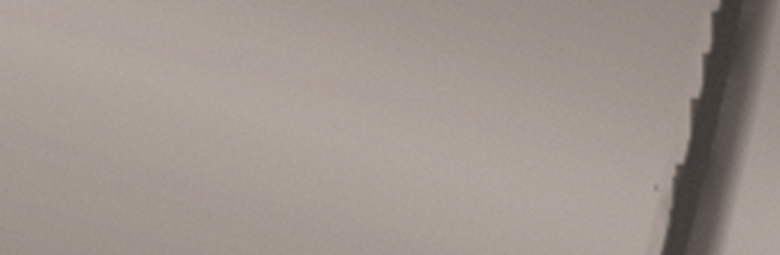

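Run:
```python
from h import *
s=robot.read_camera('scene')
S=lambda x,y:(210+x/4.1,90+y/4.1)
def atplane(q,x0,k):  # x = x0+k*(y-.042)
    o,d=ray(s,*S(*q)); l=(x0+k*(o[1]-.042)-o[0])/(d[0]-k*d[1]); return o+l*d
b=atplane((677,187),.5225,.03);t=atplane((60,239),.5225,.03)
print(b,t,(t[2]-b[2])/(b[1]-t[1]))
for q in [(315,248),(642,217)]: print('cradle', atplane(q,.5375,.02))
```

```text
[0.52555021 0.14367353 0.07063128] [ 0.51664041 -0.15331981  0.08645292] 0.05327270225192323
cradle [ 0.5358976  -0.03812003  0.0753411 ]
cradle [0.53908515 0.12125735 0.06709853]
```

```bash
python3 -c "
from cell import robot
print(robot.hand_in())"
```

```text
the job is handed in; nothing more can be done
None
```

I slid the bar by its tail until it balanced on the knife edge and let go of it. Then I set the grey steel saddle astride it over the edge, backed the gripper off and handed in at about 19 s. No verdict was reported.

| Check (last measurement before hand-in) | Measured | Allowed |
|---|---|---|
| Cradle tilt, ball side down | about 0.052 rad | ±0.105 rad |
| bar_mid along y, relative to the edge | about -57 mm | -85 to -45 mm |
| Saddle offset along the bar | within 1 mm | ±15 mm |
| Saddle offset across the bar | within 1 mm | ±20 mm |
| Height of the saddle's tab top above the bench | 107.4 mm | 108 mm expected when seated |

**Not exactly balanced:** the ball butts against the end of the cradle, so the bar stopped about 8 mm short of its ideal balance point. The remaining tilt comes from that, and the 20 mm tolerance covers it.

**TCP disagreement:** the real fingertips sit about 29 mm behind the reported TCP. Because of that my first close on the bar caught nothing. I corrected for it by camera, and both grasps then held.

**Not checked:** the arm blocked the last top-camera view, so the final tilt comes from the scene camera alone, using the bar line measured earlier.

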